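# Fetch a microplate from a low rack with a plate lifter and set it on the shaker

### The job

The plate lifter (the long flat spatula) has been pushed handle first under the low shelf: draw it out and lay it down on the open bench clear of the shelf, then take it again by its handle. Slide its blade under the low microplate in the bottom of the rack (not the tall deep-well block beside it), carry the plate out level on the blade without touching it with the gripper, and set it down in the shaker's nest, flat on the two rails between the stops. Draw the lifter away, lay it flat on the bench and let go; leave the other things where they stand.

Things in the scene. Friction and masses are not known exactly. Their poses are not given: they have to be found in the camera images.
- lifter_neck (a point): Plate lifter: loose flat spatula 305 mm long, 130 g, lying flat; x runs from tip to handle end, z up. This point: on the neck, 135 mm from the tip, 5 mm above its underside, near the balance point. The neck is a steel bar 14 wide, 10 high, from 120 to 190 mm behind the tip. At the start the handle lies under the shelf; the blade and about 70 mm of neck stick out.
- lifter_tip (a point): the lifter's tip: middle of the front edge of its steel blade, 1.5 mm above the underside. Blade 120 long, 50 wide, 3 thick (first 6 mm at the tip: 44 wide, 1.6 thick). Blade, neck and handle all have their undersides in one plane. Axes as lifter_neck.
- lifter_handle (a point): centre of the lifter's black handle, 247.5 mm from the tip, 11 mm above the underside. Handle 115 long, 20 wide, 22 high. Axes as lifter_neck.
- plate_center (a point): centre of the 96-well microplate, white plastic, 85.5 (x) by 127.8 (y) by 14.4 high, 90 g. The lower of the two white plates in the rack; z up. It is wider than a gripper opens.
- deepwell_center (a point): centre of the deep-well block that must stay in the other bay: same footprint, 44 mm high
- rack: fixed two-bay steel plate rack, 201 (x) by 170 (y) by 109 mm high; origin under its middle. In each bay the plate lies on two ledges 12 wide, tops 8 mm above the bench; between them a channel 69 wide, bare bench below, runs from the open -y side to the bar at the back. Upright edges beside the ledges rise to 14 mm: lift the plate over them or keep it between them.
- rack_front (a point): middle of the rack's open side, on the bench, 85 mm to the -y side of rack; same axes. The two bays run from here along +y with centre lines at x = -50 and +50 mm, each 93 mm wide. A plate stands in each, long side along y, its near end about 30 mm in from here. The grid roof is 69 to 75 mm above the bench, with a rail round it up to 109 mm.
- shaker: fixed plate shaker, origin under its middle on the bench, same axes as nest, which is straight above. White base 185 (x) by 190 (y) by 68 high; on it a platform 120 (x) by 150 (y), top 84 mm above the bench, that carries the nest's black rails.
- nest (a point): middle of the plate shaker's nest, level with the rail tops that carry the plate, 94 mm above the bench; z up. Two rails along y; between them a channel 67 wide (x), 10 deep, open at both y ends. Lips outside the rails (inner faces x = +-46 mm) and corner stops (inner faces y = +-68.5 mm) rise 8 mm above the rail tops. The plate lies with its long side along y, either way round.
- shelf: fixed low white bench shelf at the back, origin under its middle on the bench: board 160 (x) by 300 (y), underside 100 and top 115 mm above the bench, front edge at x = -80 mm, end panels at y = +-144 mm; open towards -x. A fixed bottle, 60 mm diameter, 130 high, stands on it behind its middle line.
- jar_center (a point): jar with a label, 46 mm diameter, 62 high, on the bench just in front of the shelf, about 120 mm to the -y side of its middle; this point is its centre; must stay
- beaker_center (a point): glass beaker, 64 mm diameter, 75 high, behind the shaker, its middle; must stay
- tipbox_center (a point): grey tip box with clear lid, 87 by 124 by 75 high, behind the rack, its middle; must stay
- tuberack_center (a point): white tube rack, 55 by 130 by 52 high, in front of the rack on the robot's side, its middle; must stay
- marker_center (a point): marker pen, 135 mm long, 17 thick, lying on the bench on the robot's side of the shaker, its middle; must stay
- vial_center (a point): small jar with a black lid, 36 mm diameter, 50 high, on the bench just in front of the shelf, about 120 mm to the +y side of its middle; this point is its centre; must stay

How it is judged:
By the outcome, as a careful person would: the job done as asked, in the order asked, and still so for the second after the job is handed in, with the robot touching nothing.
It also fails if it takes over 72 s, if anything falls off the work surface, if the arm or the gripper's body presses on something with over 40 N, if the wrist force passes 120 N, or if a joint passes its speed limit or range.

### The arm

A 7-joint arm with a two-finger parallel gripper is mounted at the origin on the work surface. World frame = base frame: x ahead of the robot, y to its left, z up, the work surface at z = 0. Lengths are in m, angles in degrees, forces in N, time in s.
With the tool pointing down it reaches from about 0.35 to 0.775 m from the base axis. Payload 3.1 kg.
Tool frame: the origin (TCP) lies midway between the tips of the shut fingers; the grasp point (between the pads) lies manip.grasp_offset behind it (manip.grasp_offset is the distance from the TCP to the grasp point, in m); x points along the fingers, y is the direction in which the jaws open and shut, and the axes are right-handed (so a half turn about x gives the same grasp; the last joint's range is limited). The gripper opens to 85 mm and grips with 20 to 120 N. Pads are 22 mm wide; open, the fingers measure 114 mm over their backs; the gripper's body (76 mm by 85 mm) begins 54 mm behind the grasp point. The pads swing forward as they close: fully open they stand 13 mm farther back than shut.
Start: joints at [-73.493, 17.813, 0.802, 86.603, -0.252, 75.585, -1.558], TCP at [0.178, 0.52, 0.231] pointing down, gripper open.
Joint ranges: [-154.91, 154.91], [-16.99, 109.72], [-72.82, 74.43], [7.12, 147.25], [-82.49, 262.49], [11.32, 116.49], [-174.64, 174.64]. Speed limits (degrees/s): [159.86, 159.86, 180, 180, 180, 180, 180].

### API

Orientations are given as a 3x3 rotation matrix whose columns are the frame's x, y, z axes.
In Python, from rig import manip, eyes gives the robot as it stands. The module is installed in compiled form; this text tells all that it offers.
- The arm moves only by the tool carry_out, never from a script. Its argument "increments" is a list of rows, each an object of numbers: "dx", "dy", "dz": the shift along the world's x, y, z in units of 25 mm (1.0 is 25 mm); "roll": the turn about the world's z in units of 6 degrees (1.0 is 6 degrees). A call has exactly 10 rows; each row shifts and turns the commanded pose from where the row before left it; what a row does not reach is not made up. A row lasts 1/12 s, in which the tool goes at most 41.7 mm and 7.16 degrees, less where a joint would pass 70% of its speed; a pose out of reach is approached as far as the arm can. A call is refused whole if a number of a shift passes 1 or a number of a turn 1, either way. A call with a gripper value outside its range is refused whole. "fingers" is the closure in counts, from 0 (fully open) to 255 (shut), set as the call begins (left out, the last holds). The fingers move at their own pace and stop on an object; the grip force is fixed at half the most. Time passes only in rows, so rows that do not move let the fingers close, or fill a call up. It gives the time, the measured TCP pose, the force and the opening at its end, in the units of the state.
- manip.get_obs(): the state, without advancing time (a new reading comes with each control period).
- eyes.snapshot(name): name is "scene" or "top"; returns a dict with "image" (420x560x3 uint8, red, green, blue), "camera_matrix" (3x3 intrinsics, pixels), "T" (4x4, takes a point from camera to world coordinates). Camera axes: x right, y up, looking along -z (the intrinsics and any distortion apply to the point x, -y, -z); pixel columns grow to the right and rows downward; lengths in m; the calibration is good to about 2 mm. A picture is of the moment at which its call begins. There is no depth.
- manip.job_done(): hands the job in, once; it reports no verdict.
The state is a dict: "clock": time; "q": joint angles; "joint_velocities": joint speeds; "joint_efforts": joint torques, N m; "tcp_pos": TCP position; "orientation": TCP orientation; "force": force on the tool from outside, world axes, zero at the start; "moment": the same for the moment, N m; "grip_width": opening from 0.0 (shut) to 1.0 (fully open).
Only numpy, scipy, OpenCV 4.12 (cv2) and the standard library are available. Lean on these libraries where they do the work, as an engineer would, in place of code of your own. Each camera call takes 0.05 s, during which the arm holds its last target.

## Working session

There is one attempt and no reset: what is moved stays moved. The work goes in short steps, Python scripts to look and compute and a tool call to move; the robot and the scene stay as the last step left them, time stands still between calls to the robot, and variables do not carry over. Pictures are saved under pics/ and viewed, and the job is handed in when it is done.

Besides the shell and the picture viewer there is one more tool, called after "Call:" as name(argument=value, ...), one argument or row to a line, values as JSON. carry_out: Moves the arm, as the interface text tells. Its arguments: {"type":"object","properties":{"increments":{"type":"array"},"fingers":{"type":"number"}},"required":["increments"]}

```bash
mkdir -p pics; ls; python3 - <<'E'
from rig import manip, eyes
import cv2, numpy as np
print(manip.get_obs(), manip.grasp_offset)
for n in ("scene","top"):
    s=eyes.snapshot(n); cv2.imwrite(f"pics/{n}0.png",s["image"][:,:,::-1]); np.savez(f"{n}0.npz",**s)
    print(n,s["camera_matrix"],s["T"],[k for k in s])
E
```

```text
pics
{'clock': 0.0, 'q': array([-73.49397348,  17.86165516,   0.80100463,  86.69251238,
        -0.25155254,  75.5835627 ,  -1.55898953]), 'joint_velocities': array([-0.00786086, -0.06338584, -0.07803553,  0.08042529, -0.02243768,
       -0.02569594, -0.12677024]), 'joint_efforts': array([-7.51419134e-05, -3.79924786e+01,  1.45936422e-01, -2.30584788e+01,
        1.22405411e-02,  1.38524055e-02, -2.79122688e-06]), 'tcp_pos': array([0.17786134, 0.51967576, 0.23020546]), 'orientation': array([[-6.70339811e-04,  3.23761837e-01,  9.46138374e-01],
       [-2.27659944e-03,  9.46135641e-01, -3.23762515e-01],
       [-9.99997184e-01, -2.37100900e-03,  1.02843630e-04]]), 'force': array([ 0.49904693,  0.14294856, -0.0483218 ]), 'moment': array([-0.00765257,  0.02973576, -0.0066976 ]), 'grip_width': 1.0002685884800695} 0.0187
scene [[444.872173     0.         282.86901742]
 [  0.         444.872173   199.49567711]
 [  0.           0.           1.        ]] [[-0.03454429 -0.81273441  0.58160939  1.16720686]
 [ 0.99926967 -0.03759999  0.00680913  0.01639905]
 [ 0.01633449  0.58141984  0.81343971  0.97697736]
 [ 0.          0.          0.          1.        ]] ['image', 'camera_matrix', 'T']
top [[401.02606962   0.         272.84266255]
 [  0.         401.02606962 213.15465452]
 [  0.           0.           1.        ]] [[-0.17086771  0.96240646 -0.21113511  0.35510577]
 [-0.98528931 -0.16755744  0.03360769  0.0236385 ]
 [-0.003033    0.21377163  0.97687895  0.97152629]
 [ 0.          0.          0.          1.        ]] ['image', 'camera_matrix', 'T']
```

View pics/scene0.png

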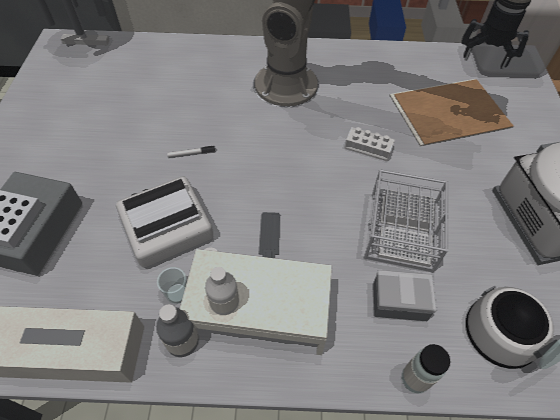

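View pics/top0.png

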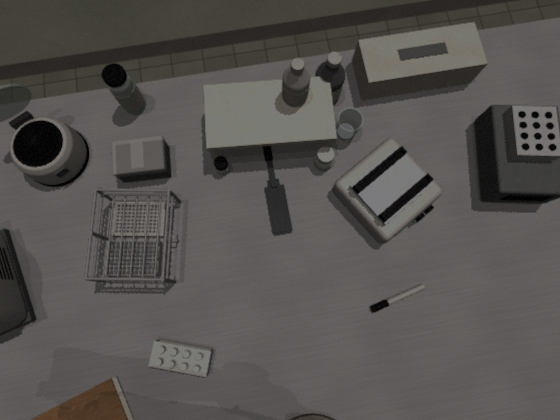

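```bash
cat > h.py <<'E'
import numpy as np, cv2
from rig import manip, eyes
def snap(n,tag):
    s=eyes.snapshot(n); cv2.imwrite(f"pics/{n}{tag}.png",s["image"][:,:,::-1]); np.savez(f"{n}{tag}.npz",**s); return s
def load(n,tag): return dict(np.load(f"{n}{tag}.npz"))
def proj(s,p):
    T=s["T"]; c=T[:3,:3].T@(np.asarray(p,float)-T[:3,3]); c=np.array([c[0],-c[1],-c[2]]); u=s["camera_matrix"]@c; return u[:2]/u[2]
def ray(s,uv):
    K=s["camera_matrix"]; d=np.linalg.inv(K)@np.array([uv[0],uv[1],1.]); d=np.array([d[0],-d[1],-d[2]]); d=s["T"][:3,:3]@d; return s["T"][:3,3],d/np.linalg.norm(d)
def onz(s,uv,z):
    o,d=ray(s,uv); return o+d*(z-o[2])/d[2]
def tri(s1,a,s2,b):
    o1,d1=ray(s1,a);o2,d2=ray(s2,b)
    A=np.c_[d1,-d2]; t=np.linalg.lstsq(A,o2-o1,rcond=None)[0]
    p,q=o1+d1*t[0],o2+d2*t[1]; return (p+q)/2,np.linalg.norm(p-q)
def crop(s,x0,y0,w,h,k,name,gain=1.0):
    im=s["image"][y0:y0+h,x0:x0+w,::-1]; im=np.clip(im.astype(float)*gain,0,255).astype(np.uint8)
    cv2.imwrite(f"pics/{name}.png",cv2.resize(im,None,fx=k,fy=k,interpolation=cv2.INTER_CUBIC))
E
python3 - <<'E'
from h import *
t=load("top","0"); s=load("scene","0")
crop(t,190,70,260,190,3,"c1",2)
crop(t,70,170,130,130,4.5,"c2",2)
crop(s,350,150,110,130,4.5,"c3",1.2)
crop(s,105,165,240,180,3.3,"c4",1.2)
E
```

```text
(no output)
```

View pics/c1.png

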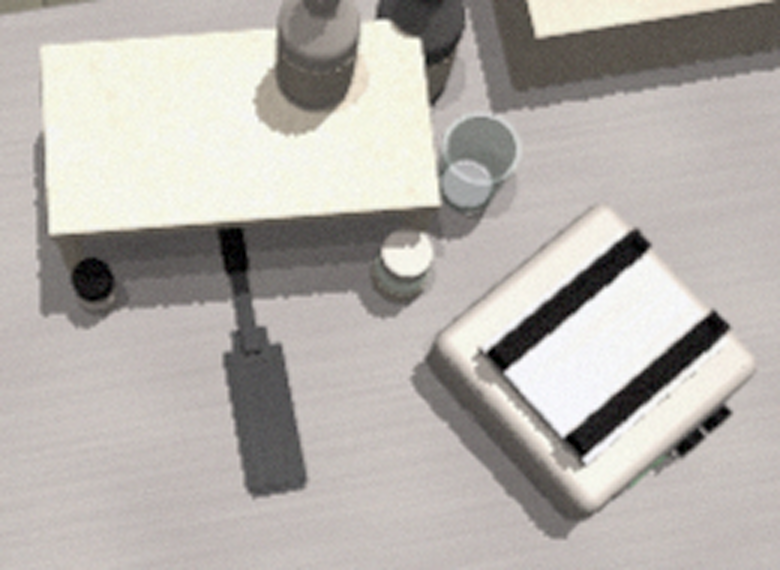

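View pics/c2.png

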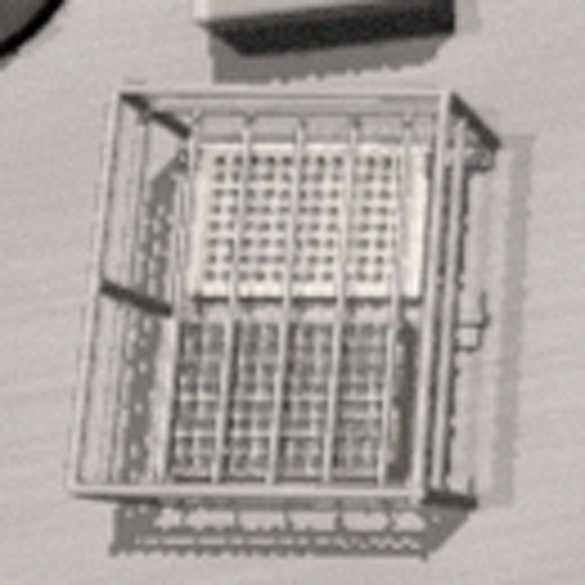

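View pics/c3.png

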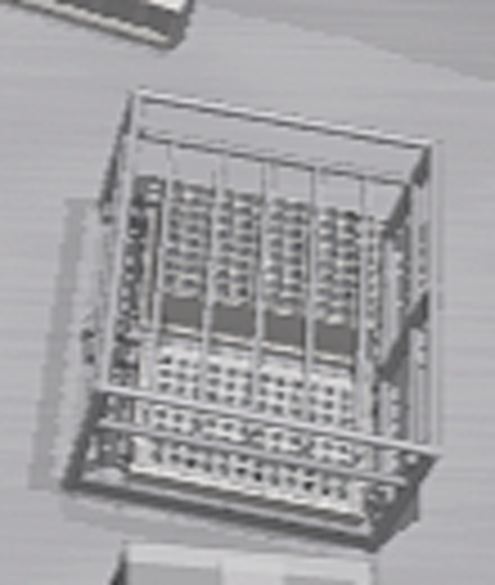

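View pics/c4.png

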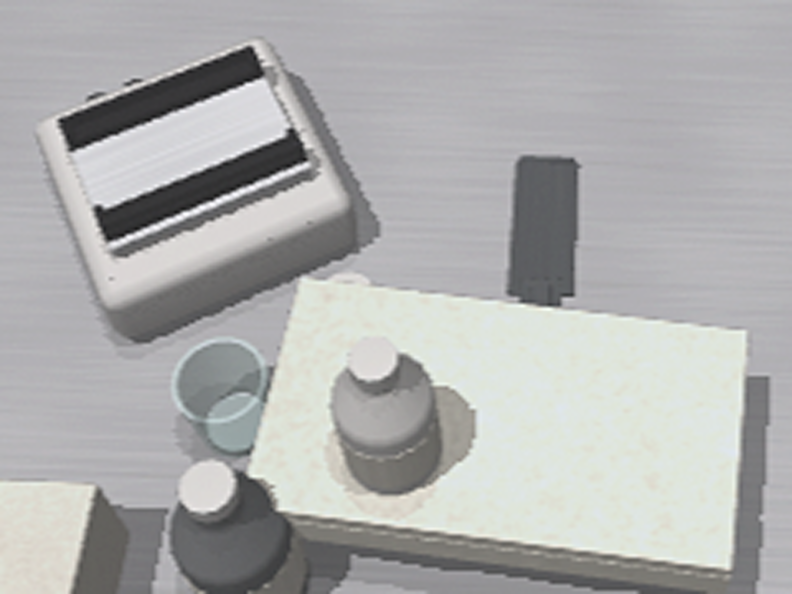

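```bash
python3 - <<'E'
from h import *
t=load("top","0"); s=load("scene","0")
for n,S,(x0,y0,x1,y1),thr in (("top",t,(255,170,300,245),48),("scene",s,(250,205,290,258),95),("topneck",t,(255,145,290,187),48)):
    g=S["image"].astype(int).max(2)[y0:y1,x0:x1]
    m=(g<thr).astype(np.uint8)
    cs,_=cv2.findContours(m,cv2.RETR_EXTERNAL,cv2.CHAIN_APPROX_NONE)
    c=max(cs,key=cv2.contourArea); c=c+[x0,y0]
    r=cv2.minAreaRect(c); print(n,np.percentile(g,[2,20,50,80,98]),cv2.contourArea(c),r)
    b=cv2.boxPoints(r); 
    for p in b: print(p,onz(S,p,0.003).round(4))
for n,S,(x0,y0,x1,y1),thr in (("top",t,(335,140,440,245),30),("scene",s,(110,170,215,245),60)):
    g=S["image"].astype(int).max(2)[y0:y1,x0:x1]
    m=(g<thr).astype(np.uint8)
    cs,_=cv2.findContours(m,cv2.RETR_EXTERNAL,cv2.CHAIN_APPROX_NONE)
    for c in sorted(cs,key=cv2.contourArea)[-3:]:
        c=c+[x0,y0]; r=cv2.minAreaRect(c); print(n,cv2.contourArea(c),r)
        for p in cv2.boxPoints(r): print('  ',p,onz(S,p,0.10).round(4))
E
```

```text
top [ 40.  44.  96.  98. 100.] 958.0 ((276.36224365234375, 201.43206787109375), (64.86956787109375, 19.104578018188477), 79.3803482055664)
[260.99622 171.3132 ] [0.6764 0.0013 0.003 ]
[279.77356 167.79245] [ 0.6774 -0.0471  0.003 ]
[291.72827 231.55093] [ 0.5111 -0.0473  0.003 ]
[272.95093 235.07169] [ 0.5104 -0.0006  0.003 ]
scene [ 76.  81. 149. 152. 156.] 769.0 ((269.6148376464844, 234.6634521484375), (19.150135040283203, 44.78761291503906), 3.5763344764709473)
[258.66153 256.41635] [ 0.6458 -0.0454  0.003 ]
[261.4553  211.71599] [ 0.513  -0.0468  0.003 ]
[280.56815 212.91055] [0.5145 0.0037 0.003 ]
[277.77438 257.6109 ] [0.6471 0.0018 0.003 ]
topneck [ 3. 40. 52. 96. 98.] 517.0 ((272.0, 165.5), (41.0, 34.0), 90.0)
[255. 145.] [0.7488 0.0048 0.003 ]
[289. 145.] [ 0.7338 -0.0812  0.003 ]
[289. 186.] [ 0.6262 -0.0615  0.003 ]
[255. 186.] [0.6409 0.0225 0.003 ]
top 26.0 ((419.50006103515625, 217.00003051757812), (3.535533905029297, 9.192388534545898), 45.0)
   [415.00006 219.00003] [ 0.4764 -0.3143  0.1   ]
   [421.50006 212.50003] [ 0.4883 -0.3322  0.1   ]
   [424.00006 215.00003] [
[... 836 characters left out ...]
189.] [ 0.5242 -0.3294  0.1   ]
   [145. 189.] [ 0.5242 -0.3294  0.1   ]
scene 501.0 ((165.4349365234375, 220.8400421142578), (10.4247465133667, 65.2017593383789), 67.86450958251953)
   [133.27287 228.29579] [ 0.6375 -0.3321  0.1   ]
   [193.66896 203.72789] [ 0.5625 -0.2042  0.1   ]
   [197.597  213.3843] [ 0.5898 -0.1908  0.1   ]
   [137.20091 237.9522 ] [ 0.6626 -0.3174  0.1   ]
scene 540.0 ((153.45359802246094, 194.4793701171875), (9.97961711883545, 62.39055633544922), 68.96248626708984)
   [122.54639 201.02061] [ 0.5625 -0.3753  0.1   ]
   [180.77834 178.6237 ] [ 0.488  -0.2477  0.1   ]
   [184.36081 187.93813] [ 0.5165 -0.2341  0.1   ]
   [126.12886 210.33504] [ 0.5888 -0.3603  0.1   ]
```

```bash
python3 - <<'E'
from h import *
t=load("top","0"); s=load("scene","0")
print("nest",tri(t,(392.23,183.67),s,(159.44,207.66)))
a=tri(t,(379.07,169.88),s,(165.43,220.84)); b=tri(t,(405.39,197.45),s,(153.45,194.48)); print("rails",a,b)
d=a[0]-b[0]; print("x dir",np.degrees(np.arctan2(d[1],d[0])),np.hypot(*d[:2]))
for p,q in (((351.86,187.63),(401.34,146.2)),((356.8,193.55),(406.3,152.1)),((377.9,215.8),(427.8,173.06)),((383,221.8),(432.9,179.07))):
    e=onz(t,q,.1)-onz(t,p,.1); print("rail ydir top",np.degrees(np.arctan2(e[1],e[0])))
for p,q in (((133.3,228.3),(193.7,203.7)),((137.2,238),(197.6,213.4)),((122.5,201),(180.8,178.6)),((126.1,210.3),(184.4,187.9))):
    e=onz(s,p,.1)-onz(s,q,.1); print("rail ydir scene",np.degrees(np.arctan2(e[1],e[0])))
c=lambda u,v:(190+u/3,70+v/3)
print("handle front edge bottom (c1 236,272)",onz(t,c(236,272),.022), "shelf edge mid top",onz(t,c(232,228),.022))
print("neck",[onz(t,c(*p),.010).round(4) for p in ((243,300),(247,322),(244,280))])
print("tip",[onz(t,c(*p),.0015).round(4) for p in ((252,495),(304,487))])
print("blade root",[onz(t,c(*p),.003).round(4) for p in ((226,357),(282,345))])
# shelf front top edge
print("shelf",[onz(t,c(*p),.115).round(4) for p in ((50,234),(437,207),(42,43),(420,38))])
print("jar",onz(t,c(407,253),.062),"vial",onz(t,c(92,278),.05))
E
```

```text
nest (array([ 0.56784859, -0.28860837,  0.08555202]), np.float64(0.00032757342988666815))
rails (array([ 0.60527244, -0.26654759,  0.08619181]), np.float64(0.0003754537374572464)) (array([ 0.5305669 , -0.31014726,  0.0871605 ]), np.float64(0.0001602756228011041))
x dir 30.268704822554124 0.08649768095315162
rail ydir top -59.86942176397797
rail ydir top -60.015741549918275
rail ydir top -59.98901420624451
rail ydir top -60.14408403347842
rail ydir scene -59.59137270959431
rail ydir scene -60.062565425814306
rail ydir scene -59.73705751850584
rail ydir scene -60.20377286045134
handle front edge bottom (c1 236,272) [ 0.69421909 -0.02167114  0.022     ] shelf edge mid top [ 0.7331287  -0.02492594  0.022     ]
neck [array([ 0.6731, -0.0239,  0.01  ]), array([ 0.6536, -0.0239,  0.01  ]), array([ 0.6904, -0.0277,  0.01  ])]
tip [array([ 0.5104, -0.0032,  0.0015]), array([ 0.5096, -0.0461,  0.0015])]
blade root [array([ 0.6287, -0.0017,  0.003 ]), array([ 0.6309, -0.0496,  0.003 ])]
shelf [array([0.715 , 0.1162, 0.115 ]), array([ 0.686 , -0.1763,  0.115 ]), array([0.8737, 0.1007, 0.115 ]), array([ 0.8268, -0.192 ,  0.115 ])]
jar [ 0.67220722 -0.15709784  0.062     ] vial [0.69916517 0.09495766 0.05      ]
```

```bash
python3 - <<'E'
from h import *
t=load("top","0"); s=load("scene","0")
ct=lambda u,v:(70+u/4.5,170+v/4.5); cs=lambda u,v:(350+u/4.5,150+v/4.5)
P=[]
for n,a,b in (("-x-y",(425,493),(137,93)),("-x+y",(72,488),(432,145)),("+x+y",(118,95),(437,457)),("+x-y",(450,95),(103,390))):
    p,e=tri(t,ct(*a),s,cs(*b)); P.append(p); print(n,p.round(4),e.round(4),onz(t,ct(*a),.109).round(4),onz(s,cs(*b),.109).round(4))
P=np.array(P); print(P.mean(0), [np.linalg.norm(P[i]-P[i-1]).round(4) for i in range(4)])
for i,j in ((0,1),(3,2)): d=P[j]-P[i]; print(np.degrees(np.arctan2(d[1],d[0])))
for i,j in ((0,3),(1,2)): d=P[j]-P[i]; print(np.degrees(np.arctan2(d[1],d[0])))
# plate corners top face z=.0224
for a in ((200,143),(432,150),(188,297),(422,297)): print("plate top", onz(t,ct(*a),.0224).round(4))
for a in ((160,342),(358,375),(132,470),(362,520)): print("plate scene", onz(s,cs(*a),.0224).round(4))
E
python3 - <<'E'
import sys; sys.path.insert(0,'.')
import os; os.chdir('.')
from h import *
t=load("top","0"); s=load("scene","0")
crop(t,85,180,100,90,8,"c5",2.2); crop(s,360,215,95,75,8,"c6",1.2)
E
```

```text
-x-y [0.4396 0.2512 0.1008] 0.0065 [0.4386 0.2457 0.109 ] [0.4457 0.2524 0.109 ]
-x+y [0.4705 0.4141 0.1027] 0.0022 [0.4696 0.4102 0.109 ] [0.4751 0.4125 0.109 ]
+x+y [0.6644 0.3828 0.0942] 0.0058 [0.6587 0.3737 0.109 ] [0.6722 0.3798 0.109 ]
+x-y [0.6343 0.2168 0.0976] 0.0057 [0.6305 0.2113 0.109 ] [0.6409 0.2171 0.109 ]
[0.55218327 0.31623334 0.09885059] [np.float64(0.1978), np.float64(0.1658), np.float64(0.1966), np.float64(0.1688)]
79.26489740870979
79.74352531036257
-10.032905100585998
-9.180101693599678
plate top [0.6546 0.367  0.0224]
plate top [0.6291 0.2434 0.0224]
plate top [0.5712 0.3807 0.0224]
plate top [0.5499 0.2579 0.0224]
plate scene [0.5554 0.272  0.0224]
plate scene [0.5723 0.381  0.0224]
plate scene [0.6381 0.2486 0.0224]
plate scene [0.663  0.3689 0.0224]
```

View pics/c5.png

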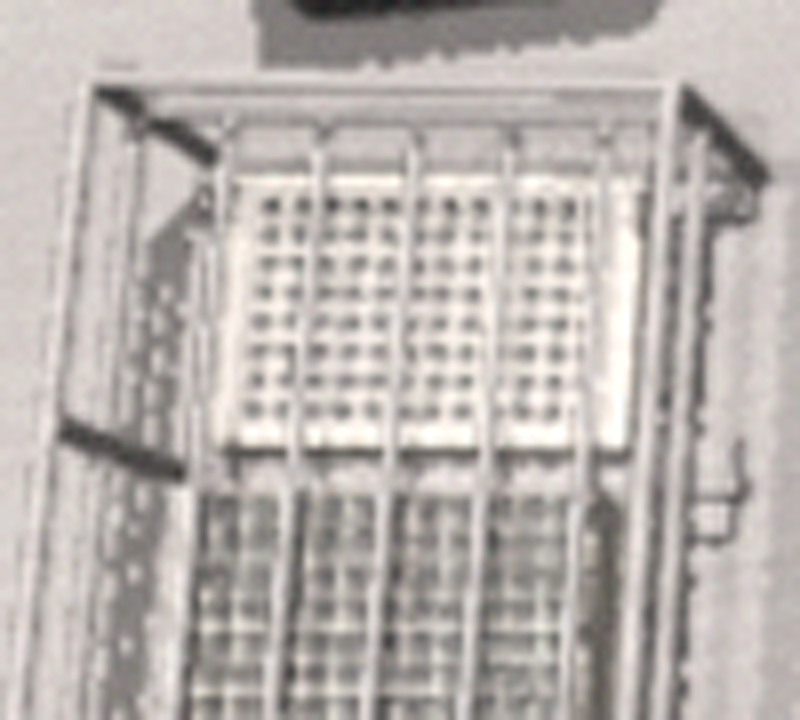

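View pics/c6.png

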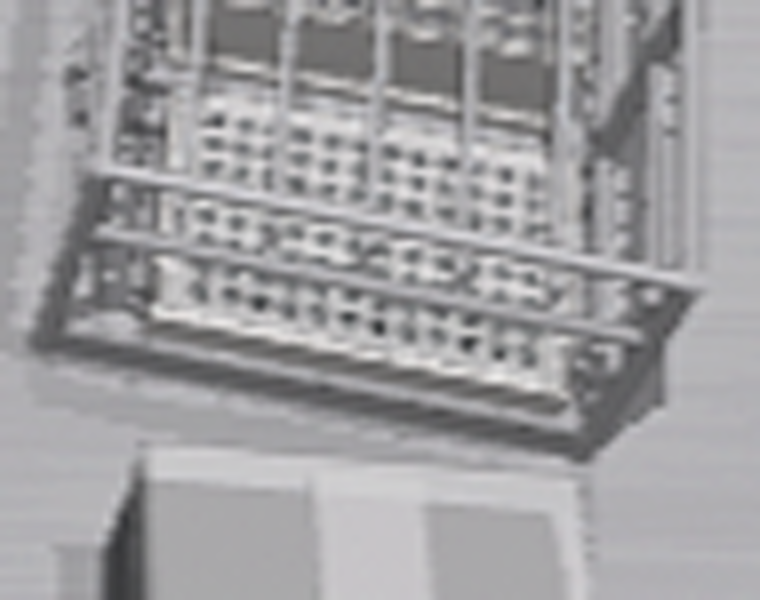

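```bash
python3 - <<'E'
from h import *
t=load("top","0"); s=load("scene","0")
c5=lambda u,v:(85+u/8,180+v/8); c6=lambda u,v:(360+u/8,215+v/8)
print("ground corners scene",onz(s,c6(38,347),0),onz(s,c6(590,458),0))
print("plate by wells top", onz(t,c5(411,308),.0224))
w=[onz(t,c5(*p),.0224)[:2] for p in ((268,207),(570,207),(252,410),(555,410))]
d=w[0]-w[1]; print(np.degrees(np.arctan2(d[1],d[0])),np.linalg.norm(d)); d=w[0]-w[2]; print(np.degrees(np.arctan2(d[1],d[0])),np.linalg.norm(d))
for p in ((210,118),(545,180),(165,315),(565,398),(575,350)): print(p,onz(s,c6(*p),.0224))
# predict rack model
def R(a): a=np.radians(a); return np.array([[np.cos(a),-np.sin(a)],[np.sin(a),np.cos(a)]])
for yaw,o in ((-10,(.552,.316)),(-10,(.556,.316))):
  o=np.array(o)
  f=lambda x,y,z:np.r_[o+R(yaw)@[x,y],z]
  for n,k in (("top",t),("scene",s)):
    print(n,[proj(k,f(x,y,.109)).round(1).tolist() for x,y in ((-.1,-.085),(-.1,.085),(.1,.085),(.1,-.085))])
    print(n,"plate",[proj(k,f(.05+x,y+.009,.0224)).round(1).tolist() for x,y in ((-.0427,-.0639),(-.0427,.0639),(.0427,.0639),(.0427,-.0639))])
ct=lambda u,v:(70+u/4.5,170+v/4.5); cs=lambda u,v:(350+u/4.5,150+v/4.5)
print("obs top",[np.round(ct(*a),1) for a in((425,493),(72,488),(118,95),(450,95))])
print("obs sc",[np.round(cs(*a),1) for a in((137,93),(432,145),(437,457),(103,390))])
E
```

```text
ground corners scene [0.63830324 0.21687102 0.        ] [0.66906911 0.38236381 0.        ]
plate by wells top [0.60381007 0.31837206 0.0224    ]
80.12033421852556 0.09201813400311215
-9.517960733483557 0.0626418608899295
(210, 118) [0.56652082 0.27265336 0.0224    ]
(545, 180) [0.58467481 0.37548996 0.0224    ]
(165, 315) [0.6377762  0.25181082 0.0224    ]
(565, 398) [0.66082985 0.36967244 0.0224    ]
(575, 350) [0.64439659 0.37529987 0.0224    ]
top [[162.6, 279.8], [82.8, 279.6], [92.1, 189.0], [168.1, 189.1]]
top plate [[162.6, 236.3], [109.3, 236.2], [112.5, 201.6], [164.8, 201.7]]
scene [[379.1, 168.5], [447.4, 180.1], [447.7, 248.9], [371.8, 234.7]]
scene plate [[380.9, 223.9], [431.7, 233.3], [431.1, 263.0], [378.0, 252.8]]
top [[162.4, 277.9], [82.7, 277.7], [92.0, 187.3], [167.9, 187.4]]
top plate [[162.4, 234.7], [109.2, 234.5], [112.3, 200.0], [164.6, 200.1]]
scene [[379.3, 169.7], [447.6, 181.4], [448.0, 250.4], [371.9, 236.2]]
scene plate [[381.0, 225.3], [432.0, 234.6], [431.4, 264.5], [378.2, 254.3]]
obs top [array([164.4, 279.6]), array([ 86. , 278.4]), array([ 96.2, 191.1]), array([170. , 191.1])]
obs sc [array([380.4, 170.7]), array([446. , 182.2]), array([447.1, 251.6]), array([372.9, 236.7])]
```

Call:
carry_out(
  increments=[
    {"dx": 0.78,"dy": -0.91,"roll": 0.315},
    {"dx": 0.78,"dy": -0.91,"roll": 0.315},
    {"dx": 0.78,"dy": -0.91,"roll": 0.315},
    {"dx": 0.78,"dy": -0.91,"roll": 0.315},
    {"dx": 0.78,"dy": -0.91,"roll": 0.315},
    {"dx": 0.78,"dy": -0.91,"roll": 0.315},
    {"dx": 0.78,"dy": -0.91,"roll": 0.315},
    {"dx": 0.78,"dy": -0.91,"roll": 0.315},
    {"dx": 0.78,"dy": -0.91,"roll": 0.315},
    {"dx": 0.78,"dy": -0.91,"roll": 0.315},
  ],
  fingers=0,
)

```text
validation failed for argument at $.in...
```

Call:
carry_out(
  increments=[
    {"dx": 0.78,"dy": -0.91,"dz": 0.0,"roll": 0.3},
    {"dx": 0.78,"dy": -0.91,"dz": 0.0,"roll": 0.3},
    {"dx": 0.78,"dy": -0.91,"dz": 0.0,"roll": 0.3},
    {"dx": 0.78,"dy": -0.91,"dz": 0.0,"roll": 0.3},
    {"dx": 0.78,"dy": -0.91,"dz": 0.0,"roll": 0.3},
    {"dx": 0.78,"dy": -0.91,"dz": 0.0,"roll": 0.3},
    {"dx": 0.78,"dy": -0.91,"dz": 0.0,"roll": 0.3},
    {"dx": 0.78,"dy": -0.91,"dz": 0.0,"roll": 0.3},
    {"dx": 0.78,"dy": -0.91,"dz": 0.0,"roll": 0.3},
    {"dx": 0.78,"dy": -0.91,"dz": 0.0,"roll": 0.45},
  ],
  fingers=0,
)

```text
clock: 0.93
tcp_pos: [0.3735, 0.2914, 0.2309]
orientation: [[-0.001, -0.002, 1.0], [-0.0, 1.0, 0.002], [-1.0, -0.0, -0.001]]
force: [-0.0, 1.0, -0.2]
grip_width: 0.998
```

Call:
carry_out(
  increments=[
    {"dx": 0.9,"dy": -1.0,"dz": 0.0,"roll": 0.0},
    {"dx": 0.9,"dy": -1.0,"dz": 0.0,"roll": 0.0},
    {"dx": 0.9,"dy": -1.0,"dz": 0.0,"roll": 0.0},
    {"dx": 0.9,"dy": -1.0,"dz": 0.0,"roll": 0.0},
    {"dx": 0.9,"dy": -1.0,"dz": -0.5,"roll": 0.0},
    {"dx": 0.9,"dy": -1.0,"dz": -0.5,"roll": 0.0},
    {"dx": 0.9,"dy": -1.0,"dz": -0.5,"roll": 0.0},
    {"dx": 0.9,"dy": -1.0,"dz": -0.5,"roll": 0.0},
    {"dx": 0.9,"dy": -1.0,"dz": -0.5,"roll": 0.0},
    {"dx": 0.9,"dy": -1.0,"dz": -0.5,"roll": 0.0},
  ],
)

```text
clock: 1.77
tcp_pos: [0.5985, 0.0417, 0.1551]
orientation: [[-0.001, -0.0, 1.0], [0.0, 1.0, 0.0], [-1.0, 0.0, -0.001]]
force: [-0.1, 0.7, -0.0]
grip_width: 1.003
```

Call:
carry_out(
  increments=[
    {"dx": 0.6,"dy": -0.8,"dz": -0.6,"roll": 0.0},
    {"dx": 0.6,"dy": -0.8,"dz": -0.6,"roll": 0.0},
    {"dx": 0.6,"dy": -0.8,"dz": -0.6,"roll": 0.0},
    {"dx": 0.1,"dy": -0.26,"dz": -0.6,"roll": 0.0},
    {"dx": 0.0,"dy": 0.0,"dz": -0.6,"roll": 0.0},
    {"dx": 0.0,"dy": 0.0,"dz": -0.4,"roll": 0.0},
    {"dx": 0.0,"dy": 0.0,"dz": 0.0,"roll": 0.0},
    {"dx": 0.0,"dy": 0.0,"dz": 0.0,"roll": 0.0},
    {"dx": 0.0,"dy": 0.0,"dz": 0.0,"roll": 0.0},
    {"dx": 0.0,"dy": 0.0,"dz": 0.0,"roll": 0.0},
  ],
)

```text
clock: 2.6
tcp_pos: [0.6465, -0.023, 0.0727]
orientation: [[0.003, -0.001, 1.0], [0.0, 1.0, 0.001], [-1.0, 0.0, 0.003]]
force: [0.7, -0.6, 1.0]
grip_width: 0.998
```

```bash
python3 - <<'E'
from h import *
t=snap("top","1"); s=snap("scene","1")
crop(t,210,100,150,140,5,"d1",2); crop(s,190,150,160,120,5,"d2",1.2)
print(manip.get_obs()["tcp_pos"],manip.get_obs()["q"])
E
```

```text
[ 0.64632645 -0.02319997  0.07257531] [-11.99982301  36.73854247  19.74032324  82.84410198 -13.17890249
  62.56722547 100.22972389]
```

View pics/d1.png

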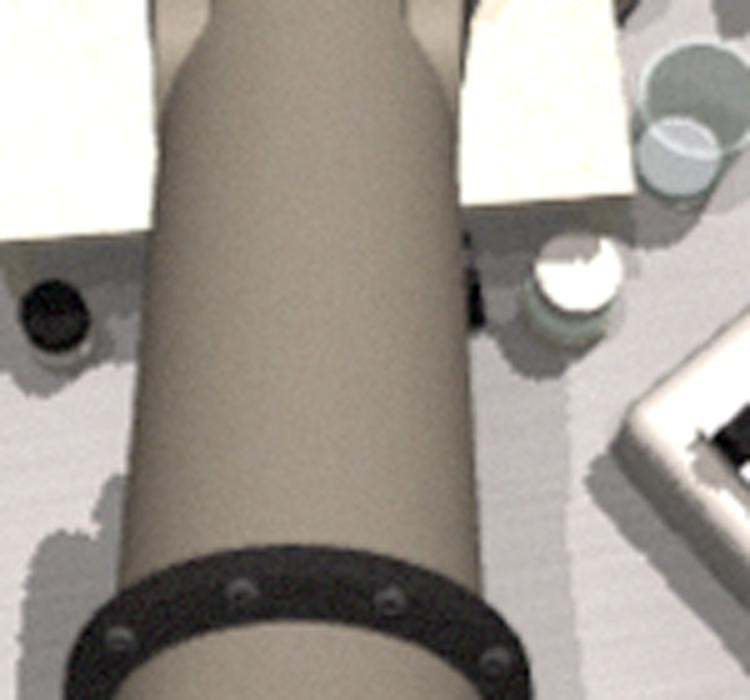

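View pics/d2.png

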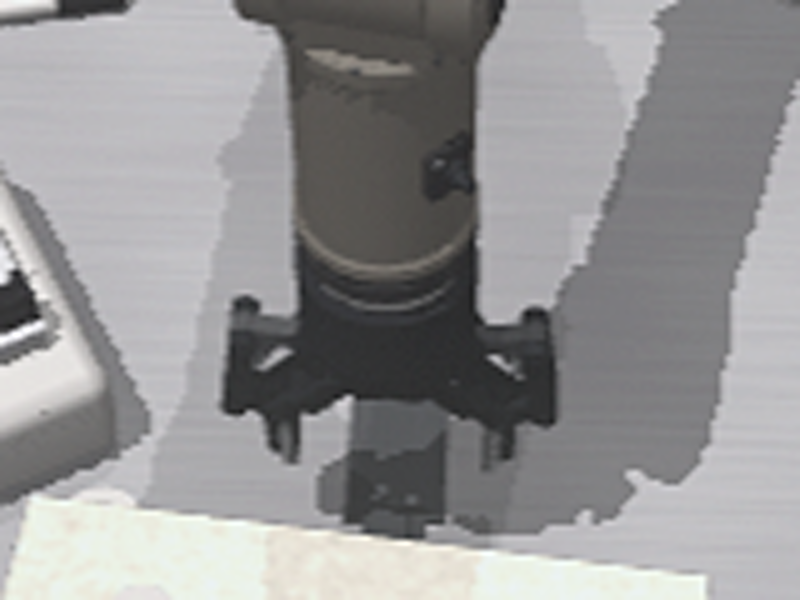

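Call:
carry_out(
  increments=[
    {"dx": 0.0,"dy": -0.06,"dz": -0.5,"roll": 0.0},
    {"dx": 0.0,"dy": 0.0,"dz": -0.5,"roll": 0.0},
    {"dx": 0.0,"dy": 0.0,"dz": -0.5,"roll": 0.0},
    {"dx": 0.0,"dy": 0.0,"dz": -0.5,"roll": 0.0},
    {"dx": 0.0,"dy": 0.0,"dz": -0.4,"roll": 0.0},
    {"dx": 0.0,"dy": 0.0,"dz": -0.2,"roll": 0.0},
    {"dx": 0.0,"dy": 0.0,"dz": -0.18,"roll": 0.0},
    {"dx": 0.0,"dy": 0.0,"dz": 0.0,"roll": 0.0},
    {"dx": 0.0,"dy": 0.0,"dz": 0.0,"roll": 0.0},
    {"dx": 0.0,"dy": 0.0,"dz": 0.0,"roll": 0.0},
  ],
)

```text
clock: 3.53
tcp_pos: [0.6463, -0.0253, 0.0025]
orientation: [[0.002, -0.0, 1.0], [-0.0, 1.0, 0.0], [-1.0, -0.0, 0.002]]
force: [0.5, -0.2, 0.6]
grip_width: 1.001
```

Call:
carry_out(
  increments=[
    {"dx": 0.0,"dy": 0.0,"dz": 0.0,"roll": 0.0},
    {"dx": 0.0,"dy": 0.0,"dz": 0.0,"roll": 0.0},
    {"dx": 0.0,"dy": 0.0,"dz": 0.0,"roll": 0.0},
    {"dx": 0.0,"dy": 0.0,"dz": 0.0,"roll": 0.0},
    {"dx": 0.0,"dy": 0.0,"dz": 0.0,"roll": 0.0},
    {"dx": 0.0,"dy": 0.0,"dz": 0.0,"roll": 0.0},
    {"dx": 0.0,"dy": 0.0,"dz": 0.0,"roll": 0.0},
    {"dx": 0.0,"dy": 0.0,"dz": 0.0,"roll": 0.0},
    {"dx": 0.0,"dy": 0.0,"dz": 0.0,"roll": 0.0},
    {"dx": 0.0,"dy": 0.0,"dz": 0.0,"roll": 0.0},
  ],
  fingers=255,
)

```text
clock: 4.37
tcp_pos: [0.6465, -0.0253, 0.0028]
orientation: [[0.002, -0.0, 1.0], [-0.0, 1.0, 0.0], [-1.0, -0.0, 0.002]]
force: [0.3, -0.3, 6.2]
grip_width: 0.139
```

```bash
python3 - <<'E'
from h import *
t=load("top","0")
print("tuberack",[onz(t,p,.052).round(3) for p in ((151,341),(212,347),(208,376),(150,368))])
E
```

```text
tuberack [array([0.317, 0.305, 0.052]), array([0.281, 0.174, 0.052]), array([0.224, 0.191, 0.052]), array([0.261, 0.313, 0.052])]
```

Call:
carry_out(
  increments=[
    {"dx": 0.0,"dy": 0.0,"dz": 0.12,"roll": 0.0},
    {"dx": -0.3,"dy": 0.0,"dz": 0.1,"roll": 0.0},
    {"dx": -0.7,"dy": 0.0,"dz": 0.0,"roll": 0.0},
    {"dx": -0.8,"dy": 0.0,"dz": 0.0,"roll": 0.0},
    {"dx": -0.8,"dy": 0.0,"dz": 0.0,"roll": 0.0},
    {"dx": -0.8,"dy": 0.0,"dz": 0.0,"roll": 0.0},
    {"dx": -0.8,"dy": 0.0,"dz": 0.0,"roll": 0.0},
    {"dx": -0.8,"dy": 0.0,"dz": 0.0,"roll": 0.0},
    {"dx": -0.7,"dy": 0.0,"dz": 0.0,"roll": 0.0},
    {"dx": -0.3,"dy": 0.0,"dz": 0.0,"roll": 0.0},
  ],
)

```text
clock: 5.2
tcp_pos: [0.4906, -0.0248, 0.0063]
orientation: [[-0.006, 0.0, 1.0], [0.001, 1.0, -0.0], [-1.0, 0.001, -0.006]]
force: [-0.7, 0.2, -1.7]
grip_width: 0.139
```

Call:
carry_out(
  increments=[
    {"dx": 0.0,"dy": 0.3,"dz": 0.4,"roll": -0.5},
    {"dx": 0.0,"dy": 0.3,"dz": 0.4,"roll": -1.0},
    {"dx": 0.0,"dy": 0.3,"dz": 0.4,"roll": -1.0},
    {"dx": 0.0,"dy": 0.3,"dz": 0.0,"roll": -1.0},
    {"dx": 0.2,"dy": 0.3,"dz": 0.0,"roll": -1.0},
    {"dx": 0.2,"dy": 0.3,"dz": 0.0,"roll": -1.0},
    {"dx": 0.2,"dy": 0.3,"dz": 0.0,"roll": -1.0},
    {"dx": 0.2,"dy": 0.3,"dz": 0.0,"roll": -1.0},
    {"dx": 0.2,"dy": 0.3,"dz": 0.0,"roll": -1.0},
    {"dx": 0.2,"dy": 0.3,"dz": 0.0,"roll": -1.0},
  ],
)

```text
clock: 6.03
tcp_pos: [0.5255, 0.0506, 0.037]
orientation: [[-0.001, 0.841, 0.541], [0.0, 0.541, -0.841], [-1.0, -0.0, -0.0]]
force: [-0.2, 0.8, -0.9]
grip_width: 0.14
```

Call:
carry_out(
  increments=[
    {"dx": 0.25,"dy": 0.2,"dz": 0.0,"roll": -1.0},
    {"dx": 0.25,"dy": 0.2,"dz": 0.0,"roll": -1.0},
    {"dx": 0.25,"dy": 0.1,"dz": 0.0,"roll": -1.0},
    {"dx": 0.25,"dy": 0.0,"dz": 0.0,"roll": -1.0},
    {"dx": 0.25,"dy": 0.0,"dz": 0.0,"roll": -1.0},
    {"dx": 0.1,"dy": 0.0,"dz": 0.0,"roll": -1.0},
    {"dx": 0.1,"dy": 0.0,"dz": 0.0,"roll": -0.9},
    {"dx": 0.0,"dy": 0.0,"dz": 0.0,"roll": -0.3},
    {"dx": 0.0,"dy": 0.0,"dz": 0.0,"roll": 0.0},
    {"dx": 0.0,"dy": 0.0,"dz": 0.0,"roll": 0.0},
  ],
)

```text
clock: 6.87
tcp_pos: [0.5614, 0.0627, 0.0369]
orientation: [[-0.001, 0.984, -0.175], [-0.0, -0.175, -0.984], [-1.0, -0.001, 0.0]]
force: [0.1, -0.3, -1.1]
grip_width: 0.131
```

```bash
python3 - <<'E'
from h import *
t=snap("top","2"); s=snap("scene","2")
crop(t,80,100,280,200,2.8,"e1",2); crop(s,190,100,260,180,3,"e2",1.2)
o=manip.get_obs(); print(o["tcp_pos"],o["q"],np.degrees(np.arctan2(*o["orientation"][1::-1,1])))
E
```

```text
[0.56156706 0.06257885 0.03707205] [-38.0512021   35.80815227  42.88580279  99.40471826 -28.60898746
  56.28805051   5.65810005] -10.13333496558624
```

View pics/e1.png

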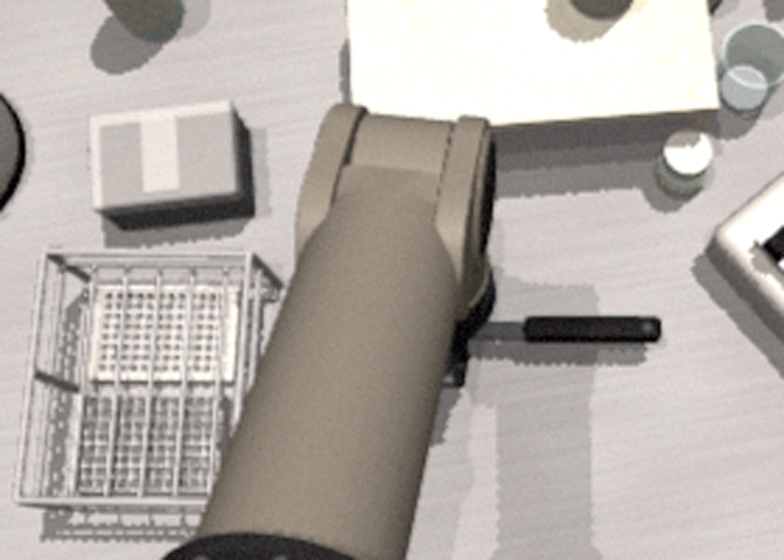

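View pics/e2.png

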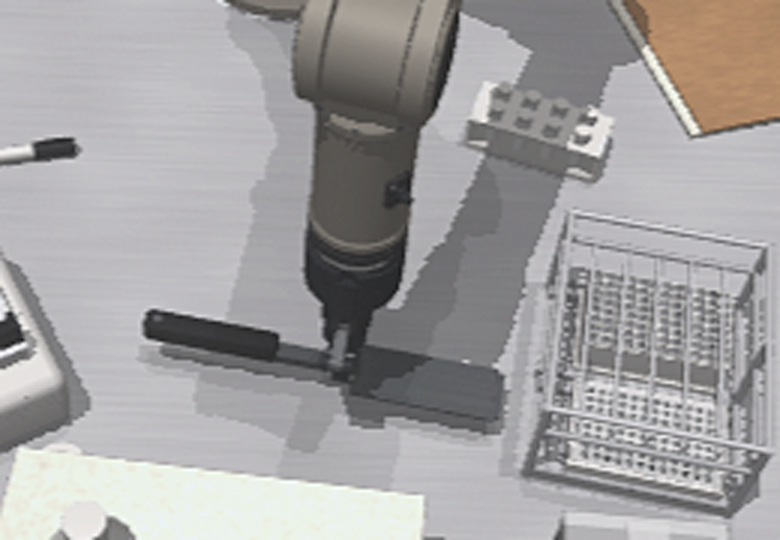

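Call:
carry_out(
  increments=[
    {"dx": 0.0,"dy": 0.0,"dz": -0.3,"roll": 0.0},
    {"dx": 0.0,"dy": 0.0,"dz": -0.4,"roll": 0.0},
    {"dx": 0.0,"dy": 0.0,"dz": -0.3,"roll": 0.0},
    {"dx": 0.0,"dy": 0.0,"dz": -0.2,"roll": 0.0},
    {"dx": 0.0,"dy": 0.0,"dz": -0.1,"roll": 0.0},
    {"dx": 0.0,"dy": 0.0,"dz": -0.06,"roll": 0.0},
    {"dx": 0.0,"dy": 0.0,"dz": 0.0,"roll": 0.0},
    {"dx": 0.0,"dy": 0.0,"dz": 0.0,"roll": 0.0},
    {"dx": 0.0,"dy": 0.0,"dz": 0.0,"roll": 0.0},
    {"dx": 0.0,"dy": 0.0,"dz": 0.0,"roll": 0.0},
  ],
)

```text
clock: 7.8
tcp_pos: [0.5622, 0.0624, 0.0035]
orientation: [[0.001, 0.984, -0.177], [-0.0, -0.177, -0.984], [-1.0, 0.001, -0.0]]
force: [0.1, -0.0, -1.4]
grip_width: 0.136
```

Call:
carry_out(
  increments=[
    {"dx": 0.0,"dy": 0.0,"dz": 0.0,"roll": 0.0},
    {"dx": 0.0,"dy": 0.0,"dz": 0.0,"roll": 0.0},
    {"dx": 0.0,"dy": 0.0,"dz": 0.0,"roll": 0.0},
    {"dx": 0.0,"dy": 0.0,"dz": 0.0,"roll": 0.0},
    {"dx": 0.0,"dy": 0.0,"dz": 0.0,"roll": 0.0},
    {"dx": 0.0,"dy": 0.0,"dz": 0.0,"roll": 0.0},
    {"dx": 0.0,"dy": 0.0,"dz": 0.0,"roll": 0.0},
    {"dx": 0.0,"dy": 0.0,"dz": 0.0,"roll": 0.0},
    {"dx": 0.0,"dy": 0.0,"dz": 0.1,"roll": 0.0},
    {"dx": 0.0,"dy": 0.0,"dz": 0.1,"roll": 0.0},
  ],
  fingers=0,
)

```text
clock: 8.63
tcp_pos: [0.5617, 0.0624, 0.0084]
orientation: [[-0.0, 0.984, -0.177], [-0.0, -0.177, -0.984], [-1.0, -0.0, 0.0]]
force: [-0.6, 0.0, 0.0]
grip_width: 0.998
```

Call:
carry_out(
  increments=[
    {"dx": -0.07,"dy": -0.4,"dz": 0.0,"roll": 0.0},
    {"dx": -0.14,"dy": -0.8,"dz": 0.0,"roll": 0.0},
    {"dx": -0.14,"dy": -0.8,"dz": 0.0,"roll": 0.0},
    {"dx": -0.14,"dy": -0.7,"dz": 0.0,"roll": 0.0},
    {"dx": -0.05,"dy": -0.33,"dz": -0.1,"roll": 0.0},
    {"dx": 0.0,"dy": 0.0,"dz": -0.08,"roll": 0.0},
    {"dx": 0.0,"dy": 0.0,"dz": 0.0,"roll": 0.0},
    {"dx": 0.0,"dy": 0.0,"dz": 0.0,"roll": 0.0},
    {"dx": 0.0,"dy": 0.0,"dz": 0.0,"roll": 0.0},
    {"dx": 0.0,"dy": 0.0,"dz": 0.0,"roll": 0.0},
  ],
)

```text
clock: 9.47
tcp_pos: [0.5486, -0.0118, 0.0037]
orientation: [[0.0, 0.985, -0.175], [0.001, -0.175, -0.985], [-1.0, -0.0, -0.001]]
force: [0.7, 0.3, 0.5]
grip_width: 0.997
```

```bash
python3 - <<'E'
from h import *
t=snap("top","3"); s=snap("scene","3")
crop(t,80,100,280,200,2.8,"f1",2); crop(s,230,190,160,90,5,"f2",1.2)
o=manip.get_obs(); print(o["tcp_pos"],o["q"],np.degrees(np.arctan2(*o["orientation"][1::-1,1])))
E
```

```text
[ 0.54855779 -0.01231886  0.00376323] [-30.01136326  36.82644013  41.37006022 103.41226189 -30.45774755
  51.45113599  15.20226245] -10.092922939329306
```

View pics/f1.png

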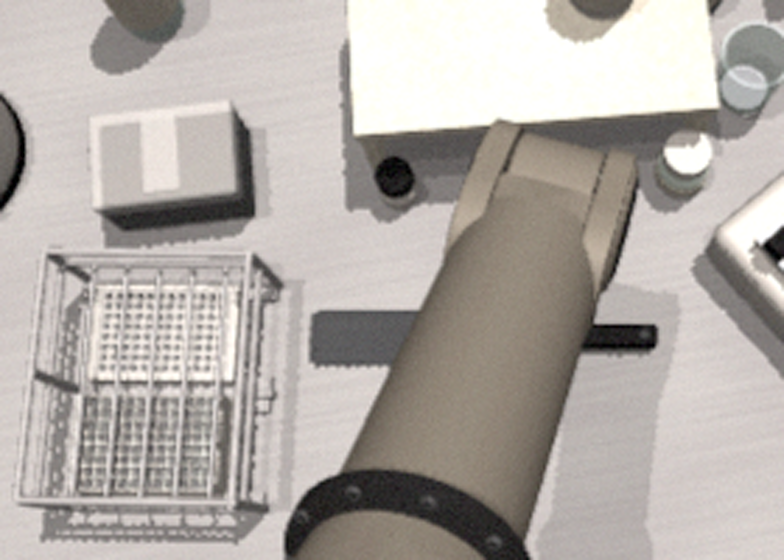

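View pics/f2.png

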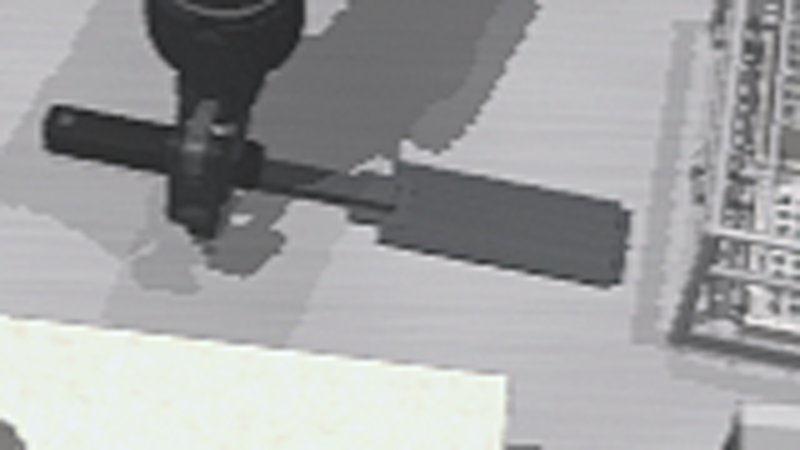

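Call:
carry_out(
  increments=[
    {"dx": 0.0,"dy": 0.0,"dz": 0.0,"roll": 0.0},
    {"dx": 0.0,"dy": 0.0,"dz": 0.0,"roll": 0.0},
    {"dx": 0.0,"dy": 0.0,"dz": 0.0,"roll": 0.0},
    {"dx": 0.0,"dy": 0.0,"dz": 0.0,"roll": 0.0},
    {"dx": 0.0,"dy": 0.0,"dz": 0.0,"roll": 0.0},
    {"dx": 0.0,"dy": 0.0,"dz": 0.0,"roll": 0.0},
    {"dx": 0.0,"dy": 0.0,"dz": 0.0,"roll": 0.0},
    {"dx": 0.0,"dy": 0.0,"dz": 0.0,"roll": 0.0},
    {"dx": 0.0,"dy": 0.0,"dz": 0.0,"roll": 0.0},
    {"dx": 0.0,"dy": 0.0,"dz": 0.0,"roll": 0.0},
  ],
  fingers=255,
)

```text
clock: 10.4
tcp_pos: [0.5486, -0.0135, 0.004]
orientation: [[0.001, 0.984, -0.177], [-0.0, -0.177, -0.984], [-1.0, 0.001, 0.0]]
force: [0.2, 0.2, 2.9]
grip_width: 0.217
```

```bash
python3 - <<'E'
from h import *
t=snap("top","4"); s=snap("scene","4")
o=manip.get_obs(); print(o["tcp_pos"],np.degrees(np.arctan2(*o["orientation"][1::-1,1])))
for n,S,(x0,y0,x1,y1),thr,thr0 in (("top",t,(180,205,222,235),55,0),("scene",s,(300,220,360,255),100,0)):
    g=S["image"].astype(int).max(2)[y0:y1,x0:x1]
    m=(g<thr).astype(np.uint8)
    cs,_=cv2.findContours(m,cv2.RETR_EXTERNAL,cv2.CHAIN_APPROX_NONE)
    c=max(cs,key=cv2.contourArea)+[x0,y0]
    w=np.array([onz(S,p[0],.003)[:2] for p in c])*1000
    r=cv2.minAreaRect(w.astype(np.float32)); print(n,r); print(cv2.boxPoints(r).round(1).tolist())
crop(t,70,170,160,120,5,"g1",2); crop(s,300,190,150,110,5.3,"g2",1.2)
E
```

```text
[ 0.54858033 -0.01348691  0.00402706] -10.196391569395631
top ((569.6184692382812, 156.27919006347656), (75.29301452636719, 57.644447326660156), 80.12266540527344)
[[534.7999877929688, 124.0999984741211], [591.5999755859375, 114.19999694824219], [604.5, 188.39999389648438], [547.7000122070312, 198.3000030517578]]
scene ((573.215087890625, 124.41525268554688), (144.2082061767578, 51.39651870727539), 79.931884765625)
[[535.2999877929688, 57.900001525878906], [585.9000244140625, 48.900001525878906], [611.0999755859375, 190.89999389648438], [560.5, 199.89999389648438]]
```

View pics/g1.png

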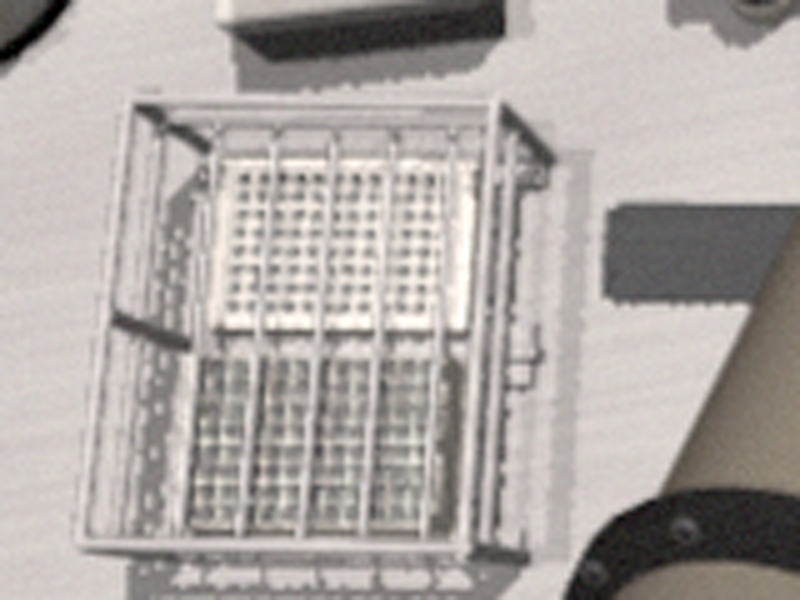

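View pics/g2.png

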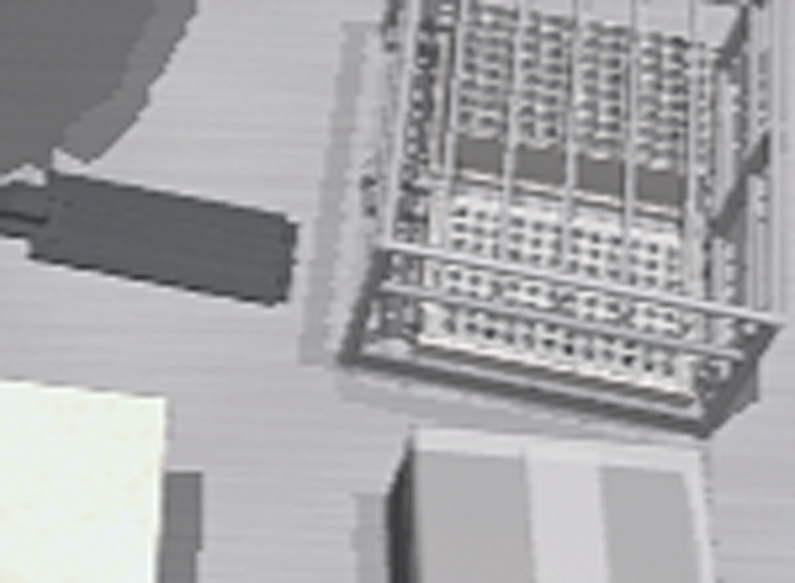

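Call:
carry_out(
  increments=[
    {"dx": -0.04,"dy": 0.0,"dz": 0.06,"roll": 0.0},
    {"dx": 0.07,"dy": 0.4,"dz": 0.0,"roll": 0.0},
    {"dx": 0.12,"dy": 0.7,"dz": 0.0,"roll": 0.0},
    {"dx": 0.12,"dy": 0.7,"dz": 0.0,"roll": 0.0},
    {"dx": 0.13,"dy": 0.7,"dz": 0.0,"roll": 0.0},
    {"dx": 0.12,"dy": 0.7,"dz": 0.0,"roll": 0.0},
    {"dx": 0.13,"dy": 0.7,"dz": 0.0,"roll": 0.0},
    {"dx": 0.12,"dy": 0.7,"dz": 0.0,"roll": 0.0},
    {"dx": 0.12,"dy": 0.7,"dz": 0.0,"roll": 0.0},
    {"dx": 0.07,"dy": 0.4,"dz": 0.0,"roll": 0.0},
  ],
)

```text
clock: 11.33
tcp_pos: [0.5716, 0.1335, 0.0044]
orientation: [[-0.002, 0.985, -0.173], [0.002, -0.173, -0.985], [-1.0, -0.002, -0.002]]
force: [-0.7, 1.0, -1.1]
grip_width: 0.216
```

Call:
carry_out(
  increments=[
    {"dx": 0.0,"dy": 0.0,"dz": 0.0,"roll": 0.0},
    {"dx": 0.05,"dy": 0.25,"dz": 0.0,"roll": 0.0},
    {"dx": 0.06,"dy": 0.3,"dz": 0.0,"roll": 0.0},
    {"dx": 0.06,"dy": 0.3,"dz": 0.0,"roll": 0.0},
    {"dx": 0.03,"dy": 0.15,"dz": 0.0,"roll": 0.0},
    {"dx": 0.0,"dy": 0.0,"dz": 0.0,"roll": 0.0},
    {"dx": 0.0,"dy": 0.0,"dz": 0.0,"roll": 0.0},
    {"dx": 0.0,"dy": 0.0,"dz": 0.0,"roll": 0.0},
    {"dx": 0.0,"dy": 0.0,"dz": 0.0,"roll": 0.0},
    {"dx": 0.0,"dy": 0.0,"dz": 0.0,"roll": 0.0},
  ],
)

```text
clock: 12.17
tcp_pos: [0.5773, 0.1535, 0.0053]
orientation: [[-0.0, 0.984, -0.178], [-0.0, -0.178, -0.984], [-1.0, -0.0, 0.0]]
force: [0.2, 0.2, -0.9]
grip_width: 0.214
```

```bash
python3 - <<'E'
from h import *
t=snap("top","5"); s=snap("scene","5")
o=manip.get_obs(); print(o["tcp_pos"],o["q"],o["force"],o["moment"])
crop(t,70,170,160,120,5,"i1",2); crop(s,340,190,120,90,6.6,"i2",1.2)
E
```

```text
[0.57734236 0.15376237 0.00535468] [-43.72084512  41.20404845  40.69436272  95.15572626 -31.36392504
  55.59189241  -2.03749485] [ 0.44005905 -0.30059998 -0.73741011] [-0.16532915  0.01885321  0.01928137]
```

View pics/i1.png

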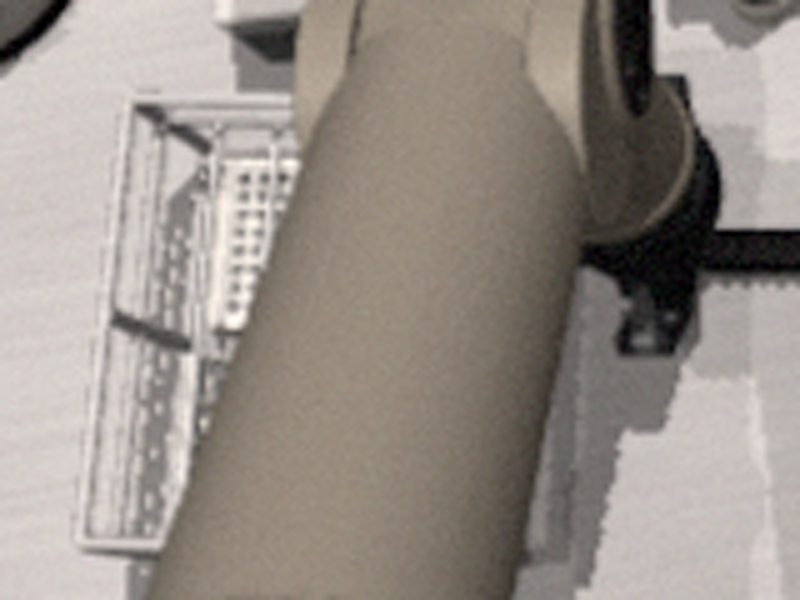

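View pics/i2.png

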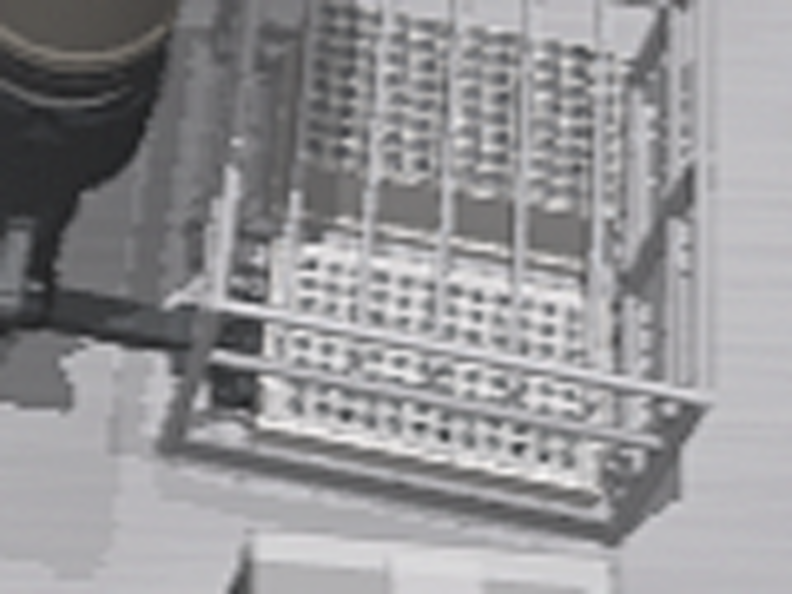

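Call:
carry_out(
  increments=[
    {"dx": 0.03,"dy": 0.16,"dz": 0.0,"roll": 0.0},
    {"dx": 0.0,"dy": 0.0,"dz": 0.05,"roll": 0.0},
    {"dx": 0.0,"dy": 0.0,"dz": 0.1,"roll": 0.0},
    {"dx": 0.0,"dy": 0.0,"dz": 0.1,"roll": 0.0},
    {"dx": 0.0,"dy": 0.0,"dz": 0.1,"roll": 0.0},
    {"dx": 0.0,"dy": 0.0,"dz": 0.15,"roll": 0.0},
    {"dx": 0.0,"dy": 0.0,"dz": 0.15,"roll": 0.0},
    {"dx": 0.0,"dy": 0.0,"dz": 0.15,"roll": 0.0},
    {"dx": 0.0,"dy": 0.0,"dz": 0.1,"roll": 0.0},
    {"dx": 0.0,"dy": 0.0,"dz": 0.05,"roll": 0.0},
  ],
)

```text
clock: 13.1
tcp_pos: [0.5785, 0.1581, 0.0297]
orientation: [[0.001, 0.984, -0.177], [0.0, -0.177, -0.984], [-1.0, 0.001, -0.0]]
force: [-0.6, -0.3, -2.5]
grip_width: 0.211
```

```bash
python3 - <<'E'
from h import *
t=snap("top","6"); s=snap("scene","6")
o=manip.get_obs(); print(o["tcp_pos"],o["force"],o["moment"])
crop(s,330,190,130,95,6.1,"j2",1.2)
E
```

```text
[0.57833486 0.15820133 0.0294385 ] [ 0.51014157 -0.70402564 -2.311444  ] [-0.26245664  0.04299779  0.01043333]
```

View pics/j2.png

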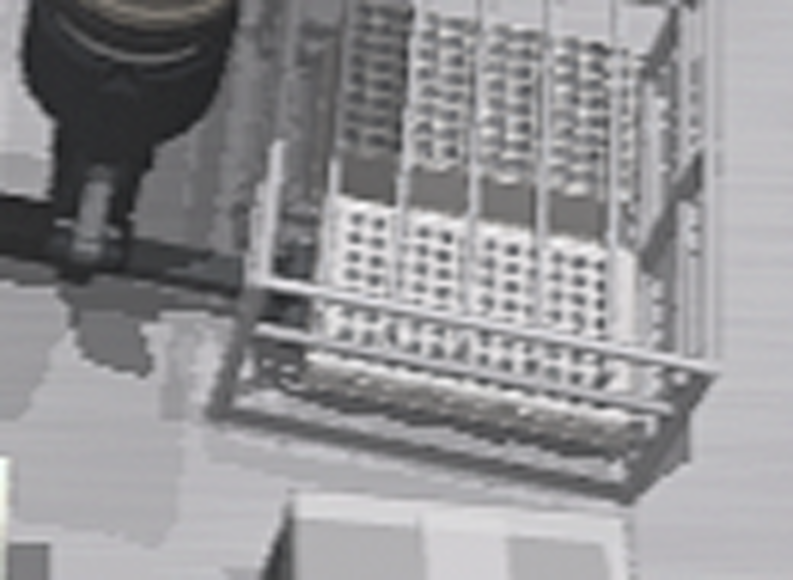

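Call:
carry_out(
  increments=[
    {"dx": -0.04,"dy": -0.2,"dz": 0.0,"roll": 0.0},
    {"dx": -0.07,"dy": -0.4,"dz": 0.0,"roll": 0.0},
    {"dx": -0.11,"dy": -0.6,"dz": 0.0,"roll": 0.0},
    {"dx": -0.14,"dy": -0.8,"dz": 0.0,"roll": 0.0},
    {"dx": -0.16,"dy": -0.9,"dz": 0.0,"roll": 0.0},
    {"dx": -0.16,"dy": -0.9,"dz": 0.0,"roll": 0.0},
    {"dx": -0.16,"dy": -0.9,"dz": 0.0,"roll": 0.0},
    {"dx": -0.16,"dy": -0.9,"dz": 0.0,"roll": 0.0},
    {"dx": -0.14,"dy": -0.8,"dz": 0.0,"roll": 0.0},
    {"dx": -0.11,"dy": -0.6,"dz": 0.0,"roll": 0.0},
  ],
)

```text
clock: 14.03
tcp_pos: [0.5456, -0.0211, 0.0292]
orientation: [[-0.0, 0.984, -0.181], [-0.002, -0.181, -0.984], [-1.0, -0.0, 0.002]]
force: [1.0, -0.8, -2.8]
grip_width: 0.213
```

Call:
carry_out(
  increments=[
    {"dx": -0.08,"dy": -0.4,"dz": 0.1,"roll": 0.0},
    {"dx": -0.08,"dy": -0.2,"dz": 0.2,"roll": 0.0},
    {"dx": -0.1,"dy": 0.0,"dz": 0.4,"roll": 0.0},
    {"dx": -0.2,"dy": 0.0,"dz": 0.6,"roll": 0.0},
    {"dx": -0.3,"dy": 0.0,"dz": 0.7,"roll": 0.0},
    {"dx": -0.3,"dy": 0.0,"dz": 0.7,"roll": 0.0},
    {"dx": -0.3,"dy": 0.0,"dz": 0.7,"roll": 0.0},
    {"dx": -0.3,"dy": 0.0,"dz": 0.6,"roll": -0.2},
    {"dx": -0.3,"dy": 0.0,"dz": 0.4,"roll": -0.4},
    {"dx": -0.3,"dy": 0.0,"dz": 0.2,"roll": -0.6},
  ],
)

```text
clock: 14.87
tcp_pos: [0.4912, -0.0305, 0.1465]
orientation: [[0.004, 0.954, -0.299], [0.002, -0.299, -0.954], [-1.0, 0.003, -0.003]]
force: [-0.5, 0.5, -2.7]
grip_width: 0.217
```

```bash
python3 - <<'E'
from h import *
s=snap("scene","7"); t=snap("top","7")
o=manip.get_obs(); print(o["tcp_pos"],o["q"],o["force"],o["moment"])
crop(s,180,120,220,160,3.6,"k2",1.2)
E
```

```text
[ 0.4903929  -0.03058773  0.14569343] [-39.92027417  20.25758748  52.78332521 104.60035539 -18.04199303
  63.87464787   1.95005323] [ 0.50532082 -0.68702736 -2.21213655] [-0.22110506  0.03747507  0.0356231 ]
```

View pics/k2.png

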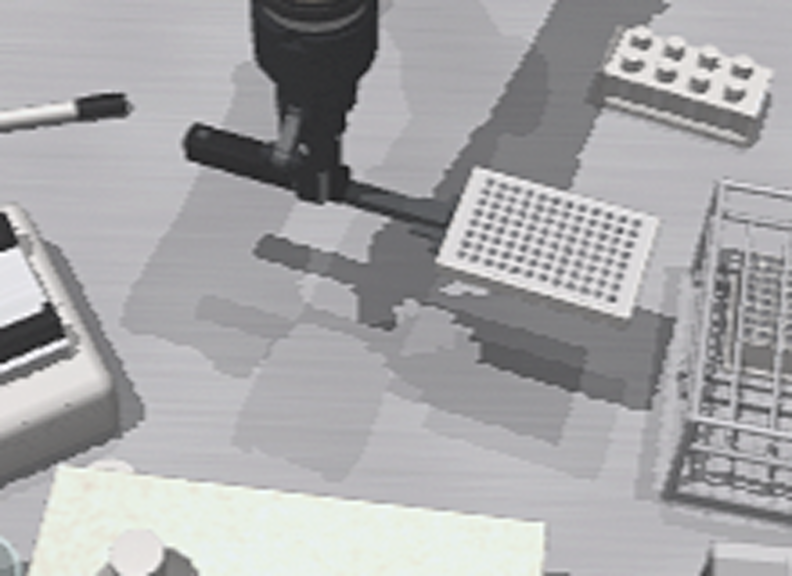

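Call:
carry_out(
  increments=[
    {"dx": -0.2,"dy": 0.0,"dz": 0.1,"roll": -0.4},
    {"dx": -0.2,"dy": 0.0,"dz": 0.1,"roll": -0.6},
    {"dx": -0.2,"dy": 0.0,"dz": 0.0,"roll": -0.7},
    {"dx": -0.2,"dy": -0.1,"dz": 0.0,"roll": -0.7},
    {"dx": -0.1,"dy": -0.1,"dz": 0.0,"roll": -0.7},
    {"dx": 0.0,"dy": -0.1,"dz": 0.0,"roll": -0.7},
    {"dx": 0.0,"dy": -0.1,"dz": 0.0,"roll": -0.7},
    {"dx": 0.0,"dy": -0.1,"dz": 0.0,"roll": -0.7},
    {"dx": 0.0,"dy": -0.1,"dz": 0.0,"roll": -0.7},
    {"dx": 0.0,"dy": -0.1,"dz": 0.0,"roll": -0.7},
  ],
)

```text
clock: 15.8
tcp_pos: [0.4679, -0.0482, 0.1489]
orientation: [[-0.001, 0.545, -0.839], [0.001, -0.839, -0.545], [-1.0, -0.001, 0.0]]
force: [-0.7, 0.5, -2.9]
grip_width: 0.216
```

Call:
carry_out(
  increments=[
    {"dx": 0.0,"dy": -0.1,"dz": 0.0,"roll": -0.7},
    {"dx": 0.0,"dy": -0.1,"dz": 0.0,"roll": -0.7},
    {"dx": 0.0,"dy": -0.1,"dz": 0.0,"roll": -0.7},
    {"dx": 0.0,"dy": -0.1,"dz": 0.0,"roll": -0.7},
    {"dx": 0.0,"dy": -0.2,"dz": 0.0,"roll": -0.7},
    {"dx": 0.0,"dy": -0.2,"dz": 0.0,"roll": -0.7},
    {"dx": 0.1,"dy": -0.2,"dz": 0.0,"roll": -0.7},
    {"dx": 0.1,"dy": -0.2,"dz": 0.0,"roll": -0.7},
    {"dx": 0.1,"dy": -0.2,"dz": 0.0,"roll": -0.7},
    {"dx": 0.1,"dy": -0.2,"dz": 0.0,"roll": -0.7},
  ],
)

```text
clock: 16.63
tcp_pos: [0.4781, -0.0881, 0.1487]
orientation: [[-0.001, -0.156, -0.988], [0.001, -0.988, 0.156], [-1.0, -0.001, 0.001]]
force: [0.2, -0.1, -2.4]
grip_width: 0.218
```

```bash
python3 - <<'E'
from h import *
o=manip.get_obs(); print(o["tcp_pos"],o["q"],o["force"],np.degrees(np.arctan2(*o["orientation"][1::-1,1])))
E
```

```text
[ 0.478133   -0.08806541  0.14872936] [-44.02404102  27.04399142  70.68806246 105.20328329 -27.65174377
  67.83457066 -63.25523554] [ 0.24692678 -0.10112213 -2.40935122] -98.97324333271078
```

Call:
carry_out(
  increments=[
    {"dx": 0.0,"dy": -0.1,"dz": 0.0,"roll": -0.1},
    {"dx": 0.0,"dy": -0.2,"dz": 0.0,"roll": 0.0},
    {"dx": 0.0,"dy": -0.3,"dz": 0.0,"roll": 0.0},
    {"dx": 0.0,"dy": -0.3,"dz": 0.0,"roll": 0.0},
    {"dx": 0.0,"dy": -0.3,"dz": 0.0,"roll": 0.0},
    {"dx": 0.0,"dy": -0.3,"dz": 0.0,"roll": 0.0},
    {"dx": 0.0,"dy": -0.3,"dz": 0.0,"roll": 0.0},
    {"dx": 0.0,"dy": -0.3,"dz": 0.0,"roll": 0.0},
    {"dx": 0.0,"dy": -0.2,"dz": 0.0,"roll": 0.0},
    {"dx": 0.0,"dy": -0.1,"dz": 0.0,"roll": 0.0},
  ],
)

```text
clock: 17.47
tcp_pos: [0.4777, -0.1507, 0.1492]
orientation: [[0.0, -0.168, -0.986], [-0.001, -0.986, 0.168], [-1.0, 0.001, -0.0]]
force: [-1.2, -0.5, -2.2]
grip_width: 0.216
```

```bash
python3 - <<'E'
from h import *
o=manip.get_obs(); print(o["tcp_pos"],o["q"],o["force"],np.degrees(np.arctan2(*o["orientation"][1::-1,1])))
E
```

```text
[ 0.47767515 -0.15074059  0.14921971] [-34.66338003  28.34796265  68.90373907 103.07461807 -28.40606035
  68.52480447 -56.82884852] [-1.15438312 -0.49090052 -2.2283005 ] -99.67981674107598
```

Call:
carry_out(
  increments=[
    {"dx": 0.1,"dy": 0.0,"dz": 0.0,"roll": -0.2},
    {"dx": 0.1,"dy": 0.0,"dz": 0.0,"roll": -0.3},
    {"dx": 0.1,"dy": 0.0,"dz": 0.0,"roll": -0.3},
    {"dx": 0.1,"dy": 0.0,"dz": 0.0,"roll": -0.3},
    {"dx": 0.0,"dy": 0.0,"dz": 0.0,"roll": -0.3},
    {"dx": 0.0,"dy": 0.0,"dz": 0.0,"roll": -0.3},
    {"dx": 0.0,"dy": 0.0,"dz": 0.0,"roll": -0.3},
    {"dx": 0.0,"dy": 0.0,"dz": 0.0,"roll": -0.3},
    {"dx": 0.0,"dy": 0.0,"dz": 0.0,"roll": -0.2},
    {"dx": 0.0,"dy": 0.0,"dz": 0.0,"roll": 0.0},
  ],
)

```text
clock: 18.3
tcp_pos: [0.4881, -0.1488, 0.1489]
orientation: [[-0.0, -0.416, -0.909], [0.0, -0.909, 0.416], [-1.0, -0.0, 0.0]]
force: [0.4, -0.6, -2.7]
grip_width: 0.216
```

```bash
python3 - <<'E'
from h import *
o=manip.get_obs(); print(o["tcp_pos"],o["q"],o["force"],np.degrees(np.arctan2(*o["orientation"][1::-1,1])))
E
```

```text
[ 0.48809165 -0.148817    0.1489052 ] [-34.88725639  30.89228657  70.49146545 101.67862582 -30.99083773
  70.04390093 -70.31458316] [ 0.37566512 -0.61821492 -2.71518979] -114.58934814206971
```

Call:
carry_out(
  increments=[
    {"dx": 0.0,"dy": 0.0,"dz": -0.1,"roll": -0.2},
    {"dx": 0.0,"dy": 0.0,"dz": -0.1,"roll": -0.3},
    {"dx": 0.0,"dy": 0.0,"dz": -0.1,"roll": -0.3},
    {"dx": 0.0,"dy": 0.0,"dz": -0.1,"roll": -0.3},
    {"dx": 0.0,"dy": 0.0,"dz": -0.1,"roll": -0.3},
    {"dx": 0.0,"dy": 0.0,"dz": -0.1,"roll": -0.3},
    {"dx": 0.0,"dy": 0.0,"dz": 0.0,"roll": -0.3},
    {"dx": 0.0,"dy": 0.0,"dz": 0.0,"roll": -0.3},
    {"dx": 0.0,"dy": 0.0,"dz": 0.0,"roll": -0.2},
    {"dx": 0.0,"dy": 0.0,"dz": 0.0,"roll": 0.0},
  ],
)

```text
clock: 19.13
tcp_pos: [0.4879, -0.1492, 0.1339]
orientation: [[-0.0, -0.638, -0.77], [0.0, -0.77, 0.638], [-1.0, 0.0, 0.0]]
force: [0.3, -0.2, -2.2]
grip_width: 0.221
```

```bash
python3 - <<'E'
from h import *
s=snap("scene","8"); t=snap("top","8")
o=manip.get_obs(); print(o["tcp_pos"],o["q"],o["force"],np.degrees(np.arctan2(*o["orientation"][1::-1,1])))
crop(s,90,120,220,160,3.6,"l2",1.2)
crop(t,230,90,220,170,3.6,"l1",2)
E
```

```text
[ 0.48790145 -0.14924718  0.13399583] [-34.95346753  33.01773801  71.46860334 102.83876055 -33.55775506
  69.20118157 -83.0499155 ] [-0.25961617  0.63082665 -2.96790978] -129.56284377349164
```

View pics/l2.png

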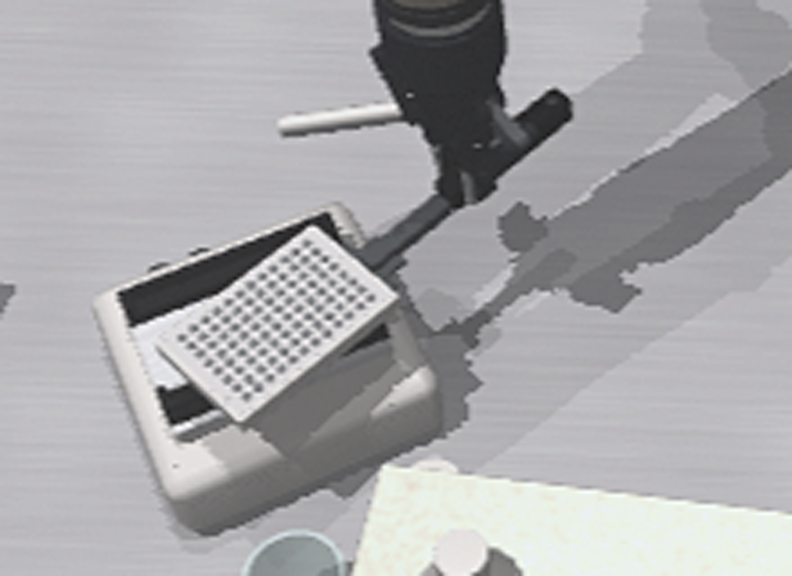

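View pics/l1.png

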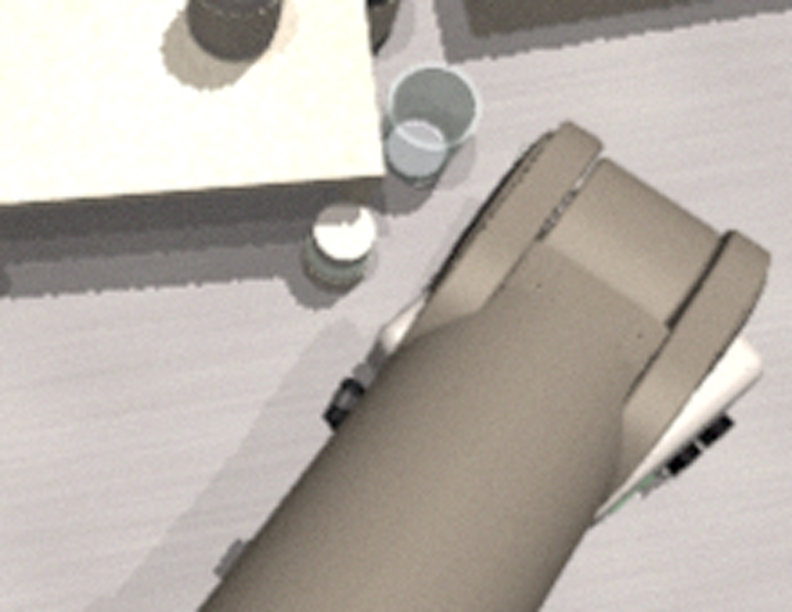

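Call:
carry_out(
  increments=[
    {"dx": 0.0,"dy": 0.0,"dz": 0.0,"roll": -0.2},
    {"dx": 0.0,"dy": 0.0,"dz": 0.0,"roll": -0.4},
    {"dx": 0.0,"dy": 0.0,"dz": 0.0,"roll": -0.5},
    {"dx": 0.0,"dy": 0.0,"dz": 0.0,"roll": -0.5},
    {"dx": 0.0,"dy": 0.0,"dz": 0.0,"roll": -0.5},
    {"dx": 0.0,"dy": 0.0,"dz": 0.0,"roll": -0.5},
    {"dx": 0.0,"dy": 0.0,"dz": 0.0,"roll": -0.5},
    {"dx": 0.0,"dy": 0.0,"dz": 0.0,"roll": -0.3},
    {"dx": 0.0,"dy": 0.0,"dz": 0.0,"roll": 0.0},
    {"dx": 0.0,"dy": 0.0,"dz": 0.0,"roll": 0.0},
  ],
)

```text
clock: 20.07
tcp_pos: [0.4879, -0.1493, 0.1341]
orientation: [[0.0, -0.866, -0.501], [0.0, -0.501, 0.866], [-1.0, -0.0, 0.0]]
force: [1.1, -0.2, -1.9]
grip_width: 0.218
```

```bash
python3 - <<'E'
from h import *
s=snap("scene","9")
o=manip.get_obs(); print(o["tcp_pos"],o["q"],o["force"],np.degrees(np.arctan2(*o["orientation"][1::-1,1])))
crop(s,110,160,110,85,7.2,"m2",1.2)
s=load("scene","0"); crop(s,110,160,110,85,7.2,"m0",1.2)
E
```

```text
[ 0.48792072 -0.14930681  0.13408413] [ -35.35968133   33.70499048   72.50825597  102.8433042   -34.37438006
   69.66238462 -102.69485391] [ 0.60616279 -0.61022893 -2.11080279] -149.95917347000278
```

View pics/m2.png

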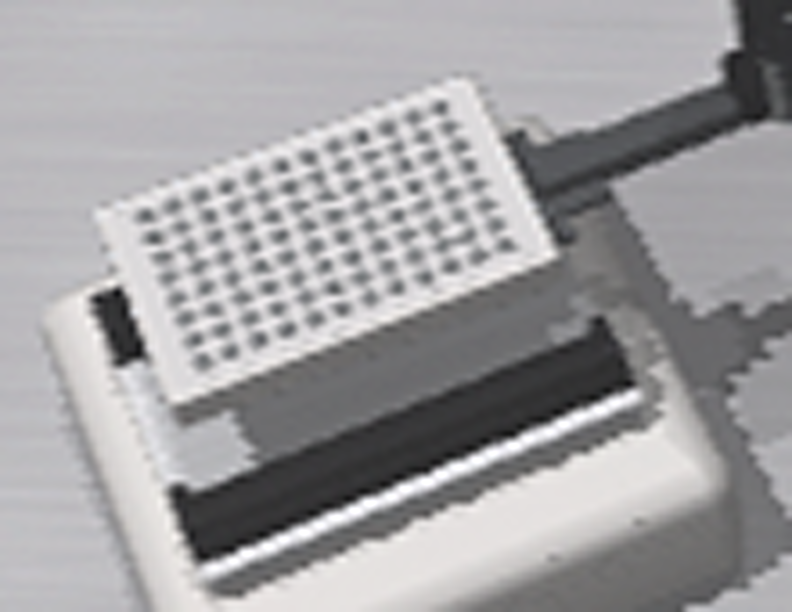

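View pics/m0.png

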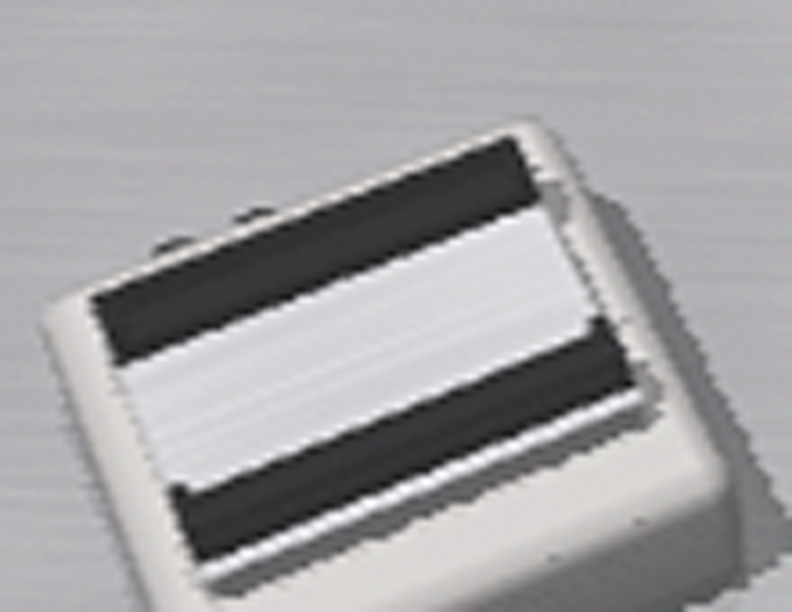

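```bash
python3 - <<'E'
from h import *
s=load("scene","0"); t=load("top","0"); s9=load("scene","9")
c=lambda u,v:(110+u/7.2,160+v/7.2)
xd=np.array([np.cos(np.radians(30)),np.sin(np.radians(30))]); yd=np.array([-xd[1],xd[0]])
def loc(p,o=(.568,-.289)): d=(p[:2]-np.array(o))*1000; return (round(float(d@xd),1),round(float(d@yd),1))
print("A z84 (x-33.5)",[loc(onz(s,c(*p),.084)) for p in ((118,365),(330,283),(540,205))])
print("B z94 (x+33.5)",[loc(onz(s,c(*p),.094)) for p in ((205,490),(400,410),(585,335))])
print("lip far outer z102",[loc(onz(s,c(*p),.102)) for p in ((95,297),(515,138))])
print("near lip outer bottom z?",[loc(onz(s,c(*p),.102)) for p in ((205,558),(635,385))])
print("platform near edge z84",[loc(onz(s,c(*p),.084)) for p in ((207,578),(640,400))])
ct=lambda u,v:(190+u/3,70+v/3)
# top: near robot rail (low in image) inner top edge at z94 x=-33.5 ; far rail inner base z84 x=+33.5
print("top far rail inner base z84 (x+33.5)",[loc(onz(t,ct(*p),.084)) for p in ((507,370),(650,248))])
print("top near rail inner top z94 (x-33.5)",[loc(onz(t,ct(*p),.094)) for p in ((565,438),(710,315))])
w=[onz(s9,c(*p),.1474) for p in ((147,215),(442,107),(203,363),(508,246))]
print("plate wells",[loc(x) for x in w],"centre",loc(np.mean(w,0)),np.mean(w,0))
for a,b in ((0,1),(2,3)): d=w[a]-w[b]; print(np.degrees(np.arctan2(d[1],d[0])),np.linalg.norm(d))
for z in (.1474,):
  w=[onz(s9,c(*p),z) for p in ((93,210),(462,75),(177,415),(558,250))]
  print("plate corners",[loc(x) for x in w],loc(np.mean(w,0)))
crop(t,325,130,120,120,6.5,"n1",2)
E
```

```text
A z84 (x-33.5) [(-28.9, -72.6), (-28.8, 0.9), (-27.4, 76.1)]
B z94 (x+33.5) [(39.2, -61.5), (38.6, 4.3), (38.4, 68.8)]
lip far outer z102 [(-44.9, -70.7), (-44.6, 76.6)]
near lip outer bottom z? [(69.3, -68.9), (70.2, 75.1)]
platform near edge z84 [(64.4, -71.3), (64.2, 76.6)]
top far rail inner base z84 (x+33.5) [(32.0, 73.8), (33.3, -78.3)]
top near rail inner top z94 (x-33.5) [(-35.0, 79.5), (-35.7, -70.7)]
plate wells [(-31.7, -44.9), (-30.6, 54.1), (32.2, -46.4), (33.0, 53.3)] centre (0.7, 4.0) [ 0.56659042 -0.28515764  0.1474    ]
-60.61101341918662 0.0989293021897125
-60.447866485380345 0.09972106758153833
plate corners [(-41.6, -59.6), (-40.5, 64.6), (47.2, -59.3), (41.8, 66.9)] (1.7, 3.1)
```

View pics/n1.png

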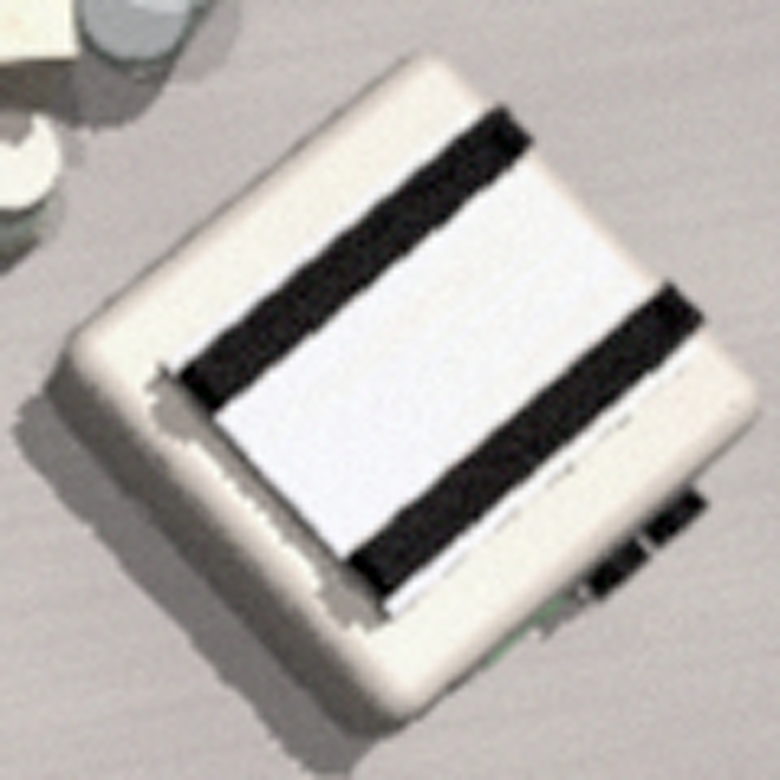

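Call:
carry_out(
  increments=[
    {"dx": 0.05,"dy": 0.01,"dz": -0.1,"roll": 0.0},
    {"dx": 0.05,"dy": 0.01,"dz": -0.2,"roll": 0.0},
    {"dx": 0.05,"dy": 0.01,"dz": -0.2,"roll": 0.0},
    {"dx": 0.03,"dy": 0.0,"dz": -0.2,"roll": 0.0},
    {"dx": 0.0,"dy": 0.0,"dz": -0.2,"roll": 0.0},
    {"dx": 0.0,"dy": 0.0,"dz": -0.12,"roll": 0.0},
    {"dx": 0.0,"dy": 0.0,"dz": -0.05,"roll": 0.0},
    {"dx": 0.0,"dy": 0.0,"dz": 0.0,"roll": 0.0},
    {"dx": 0.0,"dy": 0.0,"dz": 0.0,"roll": 0.0},
    {"dx": 0.0,"dy": 0.0,"dz": 0.0,"roll": 0.0},
  ],
)

```text
clock: 20.95
tcp_pos: [0.4925, -0.1488, 0.1075]
orientation: [[0.0, -0.866, -0.5], [-0.0, -0.5, 0.866], [-1.0, -0.0, -0.0]]
force: [-0.4, 0.2, -2.8]
grip_width: 0.219
```

```bash
python3 - <<'E'
from h import *
s=snap("scene","10"); t=snap("top","10")
o=manip.get_obs(); print(o["tcp_pos"],o["q"],o["force"],np.degrees(np.arctan2(*o["orientation"][1::-1,1])))
crop(s,110,160,110,85,7.2,"o2",1.2)
E
```

```text
[ 0.49253243 -0.14871929  0.107583  ] [ -33.75380233   35.71428873   70.26160695  104.05370913  -36.62134746
   67.11863608 -101.48633109] [-0.60733126 -0.16616923 -1.67605454] -149.9904669241661
```

View pics/o2.png

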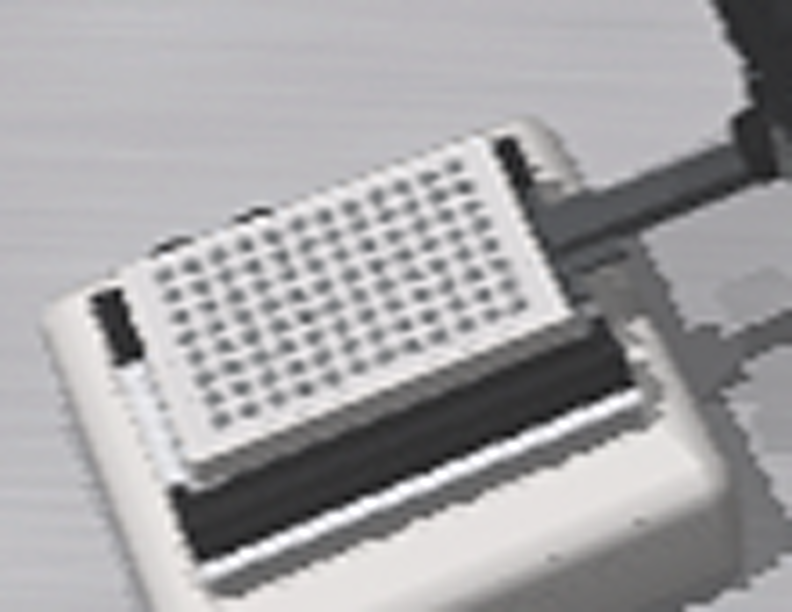

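```bash
python3 - <<'E'
from h import *
s=load("scene","10"); c=lambda u,v:(110+u/7.2,160+v/7.2)
xd=np.array([np.cos(np.radians(30)),np.sin(np.radians(30))]); yd=np.array([-xd[1],xd[0]])
def loc(p,o=(.568,-.289)): d=(p[:2]-np.array(o))*1000; return (round(float(d@xd),1),round(float(d@yd),1))
zt=.1075-.004+.003+.0144
w=[onz(s,c(*p),zt) for p in ((165,275),(457,166),(219,422),(518,303))]
print("wells",[loc(x) for x in w],loc(np.mean(w,0)),[np.degrees(np.arctan2(*(w[a]-w[b])[1::-1])).round(2) for a,b in ((0,1),(2,3))])
print("bottom near edge",[loc(onz(s,c(*p),zt-.0144)) for p in ((197,482),(400,398),(592,320))])
print("top corners",[loc(onz(s,c(*p),zt)) for p in ((125,270),(485,133),(190,465),(575,305))])
# predicted image location of nest features
def P(x,y,z,o=(5.1,2.4)):
    p=np.array([.568,-.289])+((x+o[0])*xd+(y+o[1])*yd)/1000; u=proj(s,(*p,z)); return ((u-[110,160])*7.2).round(0).tolist()
for n,a in (("rail far in base",[(-33.5,-75,.084),(-33.5,75,.084)]),("near in top",[(33.5,-75,.094),(33.5,75,.094)]),("lip near inner top",[(46,-75,.102),(46,75,.102)]),("lip far inner top",[(-46,-75,.102),(-46,75,.102)]),("platform near edge",[(60,-75,.084),(60,75,.084)]),("lipnear out",[(50,-75,.102),(50,75,.102)]),("base top",[(-92.5,-95,.068),(92.5,-95,.068),(92.5,95,.068),(-92.5,95,.068)])): print(n,[P(*q) for q in a])
E
```

```text
wells [(-27.6, -47.2), (-26.7, 52.7), (36.0, -49.1), (35.8, 50.9)] (4.3, 1.8) [np.float64(-60.53), np.float64(-59.9)]
bottom near edge [(44.1, -62.5), (43.1, 5.3), (42.7, 71.6)]
top corners [(-35.6, -58.1), (-35.8, 65.9), (47.4, -62.1), (45.0, 67.1)]
rail far in base [[118.0, 366.0], [542.0, 202.0]]
near in top [[171.0, 502.0], [609.0, 326.0]]
lip near inner top [[176.0, 519.0], [620.0, 340.0]]
lip far inner top [[93.0, 308.0], [521.0, 145.0]]
platform near edge [[204.0, 581.0], [643.0, 401.0]]
lipnear out [[180.0, 528.0], [624.0, 348.0]]
base top [[24.0, 289.0], [186.0, 711.0], [742.0, 477.0], [543.0, 93.0]]
```

Call:
carry_out(
  increments=[
    {"dx": 0.02,"dy": 0.04,"dz": 0.0,"roll": 0.0},
    {"dx": 0.0,"dy": 0.0,"dz": -0.1,"roll": 0.0},
    {"dx": 0.0,"dy": 0.0,"dz": -0.1,"roll": 0.0},
    {"dx": 0.0,"dy": 0.0,"dz": -0.1,"roll": 0.0},
    {"dx": 0.0,"dy": 0.0,"dz": -0.1,"roll": 0.0},
    {"dx": 0.0,"dy": 0.0,"dz": -0.1,"roll": 0.0},
    {"dx": 0.0,"dy": 0.0,"dz": -0.1,"roll": 0.0},
    {"dx": 0.0,"dy": 0.0,"dz": 0.0,"roll": 0.0},
    {"dx": 0.0,"dy": 0.0,"dz": 0.0,"roll": 0.0},
    {"dx": 0.0,"dy": 0.0,"dz": 0.0,"roll": 0.0},
  ],
)

```text
clock: 21.88
tcp_pos: [0.493, -0.1478, 0.0925]
orientation: [[0.0, -0.866, -0.5], [-0.0, -0.5, 0.866], [-1.0, -0.0, -0.001]]
force: [-0.7, 0.7, -0.8]
grip_width: 0.219
```

```bash
python3 - <<'E'
from h import *
s=snap("scene","11")
o=manip.get_obs(); print(o["tcp_pos"],o["q"],o["force"],o["moment"])
crop(s,110,160,110,85,7.2,"p2",1.2)
E
```

```text
[ 0.49305115 -0.14782823  0.09252868] [ -33.0839292    36.70005853   69.1103672   104.96847927  -37.82160851
   65.57753546 -100.75967213] [ 0.56927633  0.56031564 -0.28137605] [0.11187857 0.03072472 0.01087226]
```

View pics/p2.png

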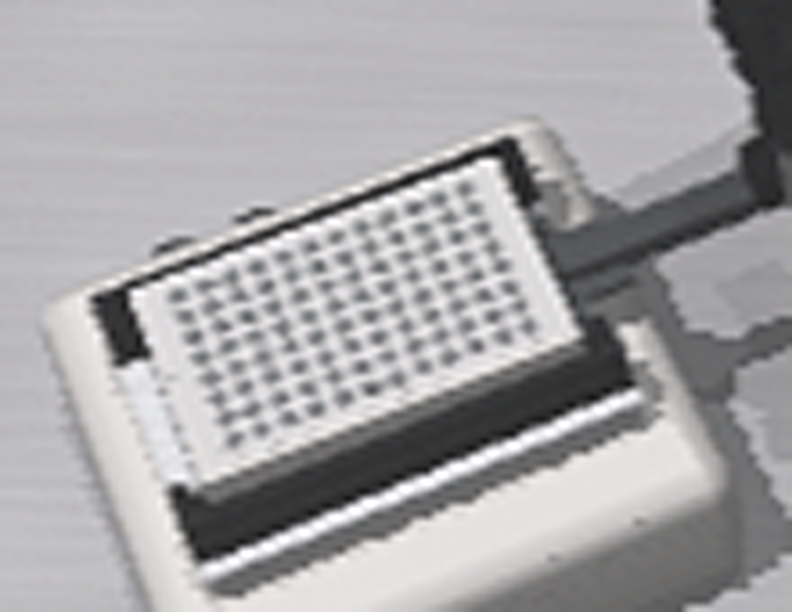

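```bash
python3 - <<'E'
from h import *
s=load("scene","11"); c=lambda u,v:(110+u/7.2,160+v/7.2)
xd=np.array([np.cos(np.radians(30)),np.sin(np.radians(30))]); yd=np.array([-xd[1],xd[0]])
def loc(p,o=(.568,-.289)): d=(p[:2]-np.array(o))*1000; return (round(float(d@xd),1),round(float(d@yd),1))
zt=.094+.0144
w=[onz(s,c(*p),zt) for p in ((179,297),(467,188),(235,440),(530,326))]
print("wells",[loc(x) for x in w],loc(np.mean(w,0)),[np.degrees(np.arctan2(*(w[a]-w[b])[1::-1])).round(2) for a,b in ((0,1),(2,3))])
print("top corners",[loc(onz(s,c(*p),zt)) for p in ((135,292),(498,155),(200,485),(583,332))])
E
```

```text
wells [(-27.0, -45.9), (-26.4, 53.8), (35.7, -46.9), (37.0, 52.4)] (4.8, 3.3) [np.float64(-60.34), np.float64(-60.78)]
top corners [(-35.6, -58.2), (-35.0, 68.0), (47.0, -61.9), (47.3, 67.0)]
```

Call:
carry_out(
  increments=[
    {"dx": 0.0,"dy": 0.0,"dz": -0.04,"roll": 0.0},
    {"dx": 0.0,"dy": 0.0,"dz": 0.0,"roll": 0.0},
    {"dx": -0.05,"dy": 0.09,"dz": 0.0,"roll": 0.0},
    {"dx": -0.1,"dy": 0.17,"dz": 0.0,"roll": 0.0},
    {"dx": -0.15,"dy": 0.26,"dz": 0.0,"roll": 0.0},
    {"dx": -0.2,"dy": 0.35,"dz": 0.0,"roll": 0.0},
    {"dx": -0.25,"dy": 0.43,"dz": 0.0,"roll": 0.0},
    {"dx": -0.25,"dy": 0.43,"dz": 0.0,"roll": 0.0},
    {"dx": -0.25,"dy": 0.44,"dz": 0.0,"roll": 0.0},
    {"dx": -0.15,"dy": 0.26,"dz": 0.0,"roll": 0.0},
  ],
)

```text
clock: 22.77
tcp_pos: [0.4567, -0.0847, 0.0909]
orientation: [[-0.001, -0.865, -0.501], [0.002, -0.501, 0.865], [-1.0, 0.0, 0.002]]
force: [0.6, 0.1, -2.6]
grip_width: 0.219
```

```bash
python3 - <<'E'
from h import *
s=snap("scene","12")
o=manip.get_obs(); print(o["tcp_pos"],o["q"],o["force"],o["moment"])
crop(s,110,130,130,115,6,"q2",1.2)
t=load("top","0"); print("marker",onz(t,(372,306),.008),onz(t,(424,287),.008))
E
```

```text
[ 0.45620665 -0.08352691  0.09074013] [ -44.61024972   30.97791922   71.33329448  112.47331608  -33.84490256
   61.55551195 -108.12898799] [-1.04498465  1.03826767 -1.21419543] [0.18908083 0.1171716  0.01451197]
marker [ 0.30451552 -0.20003515  0.008     ] [ 0.32623184 -0.33069006  0.008     ]
```

View pics/q2.png

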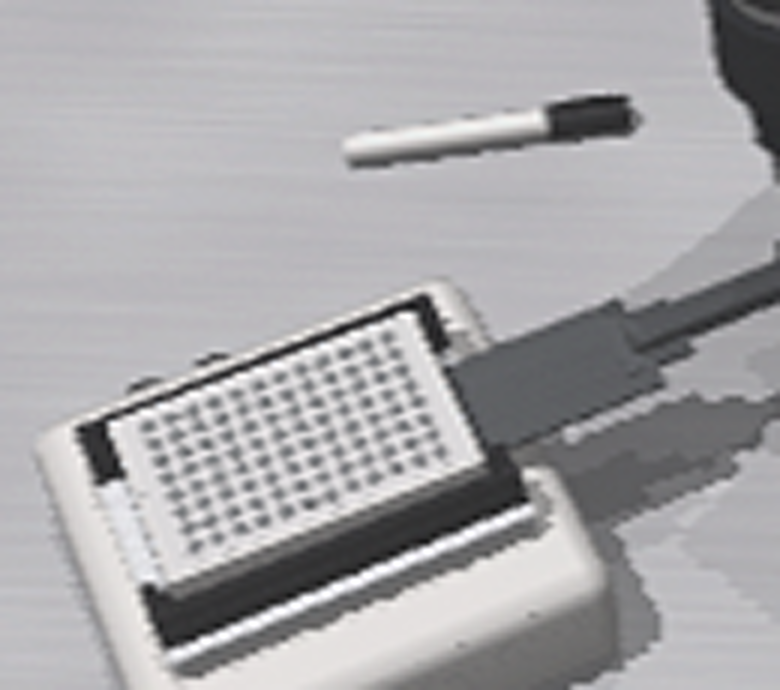

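Call:
carry_out(
  increments=[
    {"dx": -0.05,"dy": 0.09,"dz": 0.0,"roll": 0.0},
    {"dx": -0.1,"dy": 0.17,"dz": 0.0,"roll": 0.0},
    {"dx": -0.1,"dy": 0.17,"dz": 0.0,"roll": 0.0},
    {"dx": -0.1,"dy": 0.18,"dz": 0.0,"roll": 0.0},
    {"dx": -0.1,"dy": 0.17,"dz": 0.0,"roll": 0.0},
    {"dx": -0.1,"dy": 0.17,"dz": 0.0,"roll": 0.0},
    {"dx": -0.1,"dy": 0.18,"dz": 0.0,"roll": 0.0},
    {"dx": -0.1,"dy": 0.17,"dz": 0.0,"roll": 0.0},
    {"dx": -0.05,"dy": 0.09,"dz": 0.0,"roll": 0.0},
    {"dx": 0.0,"dy": 0.0,"dz": 0.0,"roll": 0.0},
  ],
)

```text
clock: 23.65
tcp_pos: [0.4375, -0.0512, 0.0912]
orientation: [[-0.0, -0.865, -0.501], [0.001, -0.501, 0.865], [-1.0, -0.0, 0.001]]
force: [-0.5, -0.5, -1.7]
grip_width: 0.219
```

```bash
python3 - <<'E'
from h import *
s=snap("scene","13")
o=manip.get_obs(); print(o["tcp_pos"],o["q"],o["force"],o["moment"])
crop(s,110,130,130,115,6,"r2",1.2)
E
```

```text
[ 0.43776783 -0.05174331  0.09130055] [ -51.171926     27.29256288   72.17838242  115.85916909  -30.60381234
   59.08300581 -114.10809683] [ 0.29189617 -0.03297399 -1.91633199] [ 0.11850146  0.04782812 -0.04456258]
```

View pics/r2.png

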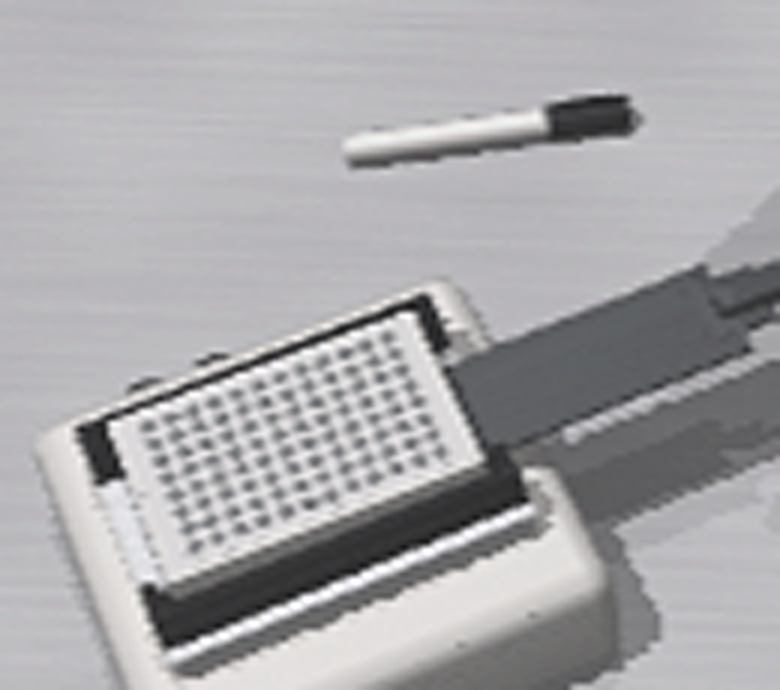

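Call:
carry_out(
  increments=[
    {"dx": -0.05,"dy": 0.09,"dz": 0.0,"roll": 0.0},
    {"dx": -0.1,"dy": 0.17,"dz": 0.0,"roll": 0.0},
    {"dx": -0.1,"dy": 0.18,"dz": 0.0,"roll": 0.0},
    {"dx": -0.1,"dy": 0.17,"dz": 0.0,"roll": 0.0},
    {"dx": -0.1,"dy": 0.17,"dz": 0.0,"roll": 0.0},
    {"dx": -0.1,"dy": 0.18,"dz": 0.0,"roll": 0.0},
    {"dx": -0.1,"dy": 0.17,"dz": 0.0,"roll": 0.0},
    {"dx": -0.1,"dy": 0.17,"dz": 0.0,"roll": 0.0},
    {"dx": -0.1,"dy": 0.18,"dz": 0.0,"roll": 0.0},
    {"dx": -0.03,"dy": 0.05,"dz": 0.0,"roll": 0.0},
  ],
)

```text
clock: 24.53
tcp_pos: [0.4153, -0.0128, 0.0912]
orientation: [[-0.001, -0.865, -0.501], [0.001, -0.501, 0.865], [-1.0, 0.0, 0.001]]
force: [-0.3, 0.9, -0.5]
grip_width: 0.218
```

```bash
python3 - <<'E'
from h import *
s=snap("scene","14")
o=manip.get_obs(); print(o["tcp_pos"],o["q"],o["force"],o["moment"])
crop(s,110,130,130,115,6,"s2",1.2)
E
```

```text
[ 0.41536446 -0.01286755  0.09118507] [ -59.11353539   22.76208093   72.7207703   119.32364873  -26.33155123
   56.56180631 -122.40379787] [ 0.47012703  0.0969658  -1.28659499] [ 0.06056869  0.10580818 -0.02469494]
```

View pics/s2.png

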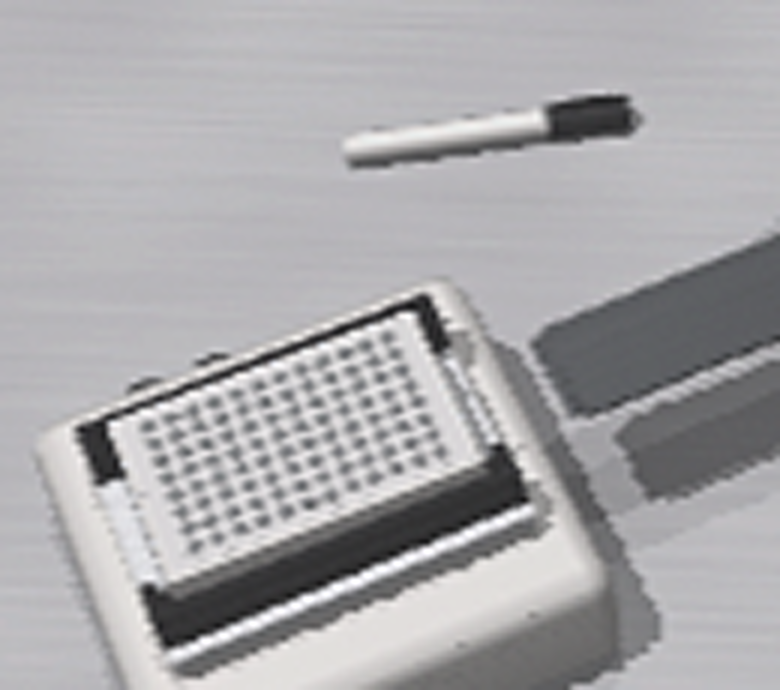

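Call:
carry_out(
  increments=[
    {"dx": 0.0,"dy": 0.1,"dz": 0.0,"roll": 0.4},
    {"dx": 0.0,"dy": 0.1,"dz": 0.0,"roll": 0.9},
    {"dx": 0.0,"dy": 0.1,"dz": 0.0,"roll": 1.0},
    {"dx": 0.0,"dy": 0.1,"dz": 0.0,"roll": 1.0},
    {"dx": 0.0,"dy": 0.1,"dz": -0.2,"roll": 1.0},
    {"dx": 0.0,"dy": 0.1,"dz": -0.3,"roll": 1.0},
    {"dx": 0.0,"dy": 0.1,"dz": -0.3,"roll": 1.0},
    {"dx": 0.0,"dy": 0.1,"dz": -0.3,"roll": 1.0},
    {"dx": 0.0,"dy": 0.1,"dz": -0.3,"roll": 1.0},
    {"dx": 0.0,"dy": 0.1,"dz": -0.3,"roll": 0.7},
  ],
)

```text
clock: 25.42
tcp_pos: [0.4161, 0.0109, 0.0486]
orientation: [[0.001, -0.1, -0.995], [-0.0, -0.995, 0.1], [-1.0, 0.0, -0.001]]
force: [0.1, -0.2, -1.4]
grip_width: 0.221
```

Call:
carry_out(
  increments=[
    {"dx": 0.0,"dy": 0.0,"dz": -0.3,"roll": 0.2},
    {"dx": 0.0,"dy": 0.0,"dz": -0.3,"roll": 0.0},
    {"dx": 0.0,"dy": 0.0,"dz": -0.3,"roll": 0.0},
    {"dx": 0.0,"dy": 0.0,"dz": -0.3,"roll": 0.0},
    {"dx": 0.0,"dy": 0.0,"dz": -0.2,"roll": 0.0},
    {"dx": 0.0,"dy": 0.0,"dz": -0.2,"roll": 0.0},
    {"dx": 0.0,"dy": 0.0,"dz": -0.1,"roll": 0.0},
    {"dx": 0.0,"dy": 0.0,"dz": 0.0,"roll": 0.0},
    {"dx": 0.0,"dy": 0.0,"dz": 0.0,"roll": 0.0},
    {"dx": 0.0,"dy": 0.0,"dz": 0.0,"roll": 0.0},
  ],
)

```text
clock: 26.25
tcp_pos: [0.4162, 0.0111, 0.0065]
orientation: [[0.001, -0.084, -0.997], [0.0, -0.997, 0.084], [-1.0, -0.0, -0.001]]
force: [0.8, 0.3, -0.4]
grip_width: 0.217
```

```bash
python3 - <<'E'
from h import *
s=snap("scene","15")
o=manip.get_obs(); print(o["tcp_pos"],o["q"],o["force"],o["moment"])
crop(s,200,80,160,140,4.2,"u2",1.2)
E
```

```text
[0.41623767 0.01116857 0.00659666] [-43.58436875  25.27605306  48.92076595 123.57019556 -28.31564655
  42.7554553  -70.75415248] [-1.09469367 -0.25928759 -0.74413815] [ 3.78031092e-02  1.00169082e-01 -9.01299397e-05]
```

View pics/u2.png

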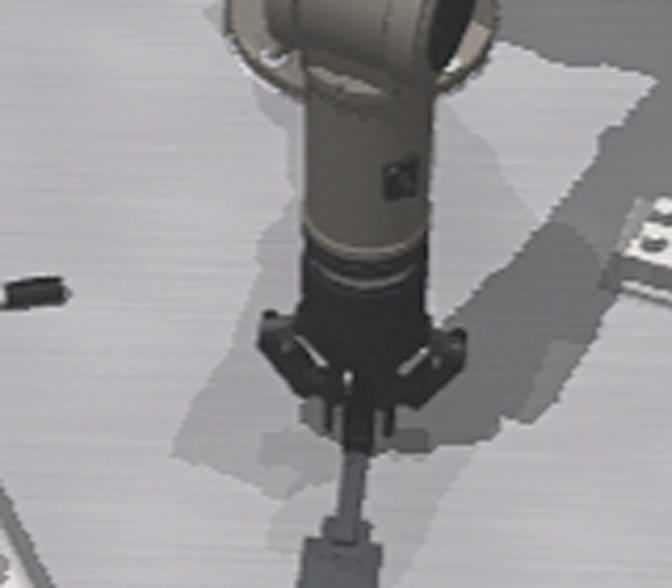

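Call:
carry_out(
  increments=[
    {"dx": 0.0,"dy": 0.0,"dz": -0.04,"roll": 0.0},
    {"dx": 0.0,"dy": 0.0,"dz": -0.04,"roll": 0.0},
    {"dx": 0.0,"dy": 0.0,"dz": -0.02,"roll": 0.0},
    {"dx": 0.0,"dy": 0.0,"dz": 0.0,"roll": 0.0},
    {"dx": 0.0,"dy": 0.0,"dz": 0.0,"roll": 0.0},
    {"dx": 0.0,"dy": 0.0,"dz": 0.0,"roll": 0.0},
    {"dx": 0.0,"dy": 0.0,"dz": 0.0,"roll": 0.0},
    {"dx": 0.0,"dy": 0.0,"dz": 0.0,"roll": 0.0},
    {"dx": 0.0,"dy": 0.0,"dz": 0.0,"roll": 0.0},
    {"dx": 0.0,"dy": 0.0,"dz": 0.0,"roll": 0.0},
  ],
)

```text
clock: 27.13
tcp_pos: [0.416, 0.0113, 0.004]
orientation: [[0.0, -0.083, -0.997], [0.0, -0.997, 0.083], [-1.0, -0.0, -0.0]]
force: [-1.6, 0.6, 5.0]
grip_width: 0.218
```

Call:
carry_out(
  increments=[
    {"dx": 0.0,"dy": 0.0,"dz": 0.0,"roll": 0.0},
    {"dx": 0.0,"dy": 0.0,"dz": 0.0,"roll": 0.0},
    {"dx": 0.0,"dy": 0.0,"dz": 0.0,"roll": 0.0},
    {"dx": 0.0,"dy": 0.0,"dz": 0.0,"roll": 0.0},
    {"dx": 0.0,"dy": 0.0,"dz": 0.0,"roll": 0.0},
    {"dx": 0.0,"dy": 0.0,"dz": 0.0,"roll": 0.0},
    {"dx": 0.0,"dy": 0.0,"dz": 0.0,"roll": 0.0},
    {"dx": 0.0,"dy": 0.0,"dz": 0.0,"roll": 0.0},
    {"dx": 0.0,"dy": 0.0,"dz": 0.0,"roll": 0.0},
    {"dx": 0.0,"dy": 0.0,"dz": 0.0,"roll": 0.0},
  ],
  fingers=0,
)

```text
clock: 27.97
tcp_pos: [0.4158, 0.0111, 0.0038]
orientation: [[0.0, -0.084, -0.997], [0.0, -0.997, 0.084], [-1.0, -0.0, -0.0]]
force: [-0.1, 0.3, 0.3]
grip_width: 1.0
```

Call:
carry_out(
  increments=[
    {"dx": 0.0,"dy": 0.0,"dz": 0.2,"roll": 0.0},
    {"dx": 0.0,"dy": 0.0,"dz": 0.4,"roll": 0.0},
    {"dx": 0.0,"dy": 0.0,"dz": 0.6,"roll": 0.0},
    {"dx": 0.0,"dy": 0.0,"dz": 0.8,"roll": 0.0},
    {"dx": 0.0,"dy": 0.0,"dz": 0.8,"roll": 0.0},
    {"dx": 0.0,"dy": 0.2,"dz": 0.8,"roll": 0.0},
    {"dx": 0.0,"dy": 0.5,"dz": 0.8,"roll": 0.0},
    {"dx": 0.0,"dy": 0.8,"dz": 0.5,"roll": 0.0},
    {"dx": 0.0,"dy": 0.8,"dz": 0.2,"roll": 0.0},
    {"dx": 0.0,"dy": 0.8,"dz": 0.0,"roll": 0.0},
  ],
)

```text
clock: 28.8
tcp_pos: [0.4173, 0.0896, 0.1337]
orientation: [[0.004, -0.084, -0.996], [0.003, -0.996, 0.084], [-1.0, -0.003, -0.004]]
force: [0.6, 0.6, -0.9]
grip_width: 1.001
```

Call:
carry_out(
  increments=[
    {"dx": 0.0,"dy": 0.8,"dz": 0.2,"roll": 0.0},
    {"dx": 0.0,"dy": 0.8,"dz": 0.2,"roll": 0.0},
    {"dx": 0.0,"dy": 0.8,"dz": 0.0,"roll": 0.0},
    {"dx": 0.0,"dy": 0.8,"dz": 0.0,"roll": 0.0},
    {"dx": 0.0,"dy": 0.5,"dz": 0.0,"roll": 0.0},
    {"dx": 0.0,"dy": 0.2,"dz": 0.0,"roll": 0.0},
    {"dx": 0.0,"dy": 0.0,"dz": 0.0,"roll": 0.0},
    {"dx": 0.0,"dy": 0.0,"dz": 0.0,"roll": 0.0},
    {"dx": 0.0,"dy": 0.0,"dz": 0.0,"roll": 0.0},
    {"dx": 0.0,"dy": 0.0,"dz": 0.0,"roll": 0.0},
  ],
)

```text
clock: 29.63
tcp_pos: [0.416, 0.1847, 0.1414]
orientation: [[-0.0, -0.086, -0.996], [-0.0, -0.996, 0.086], [-1.0, 0.0, 0.0]]
force: [0.3, -0.7, 0.4]
grip_width: 0.999
```

```bash
python3 - <<'E'
from h import *
s=snap("scene","16"); t=snap("top","16")
o=manip.get_obs(); print(o["clock"],o["tcp_pos"],o["q"],o["force"],o["grip_width"])
im=np.clip(t["image"][:,:,::-1].astype(float)*2,0,255).astype(np.uint8); cv2.imwrite("pics/v1.png",im)
crop(t,325,130,120,120,6.5,"v2",2)
# compare still objects in scene: diff
d=np.abs(s["image"].astype(int)-load("scene","0")["image"]).max(2); cv2.imwrite("pics/diff.png",(d>40).astype(np.uint8)*255)
E
```

```text
29.7333 [0.41595518 0.1851122  0.14135997] [ -71.74888379   15.80449066   54.82212116  110.00093345  -14.66864687
   61.54760266 -105.76550505] [ 0.34609914  0.36318758 -0.22719544] 0.9977795473695326
```

View pics/scene16.png

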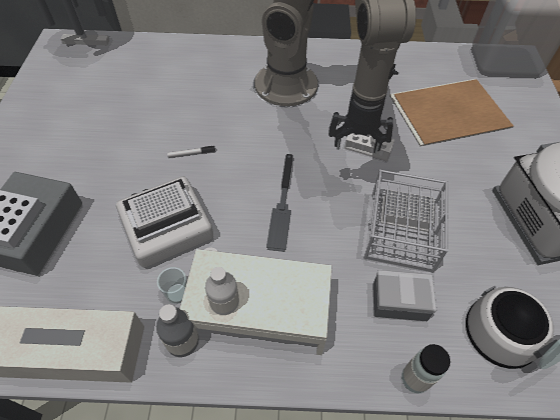

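View pics/v1.png

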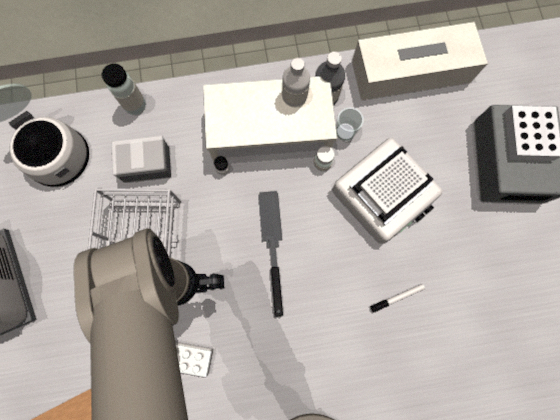

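View pics/v2.png

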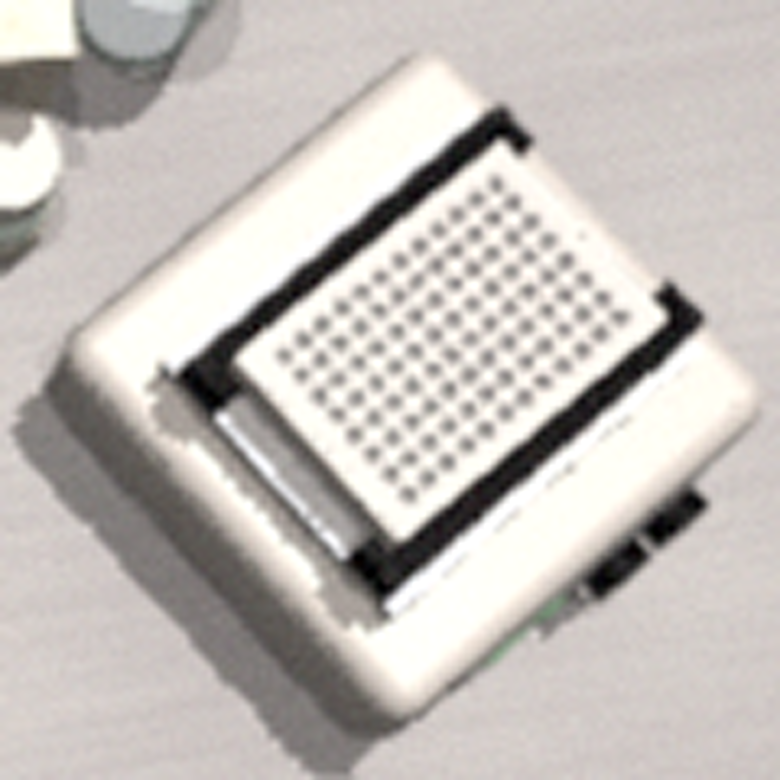

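View pics/diff.png

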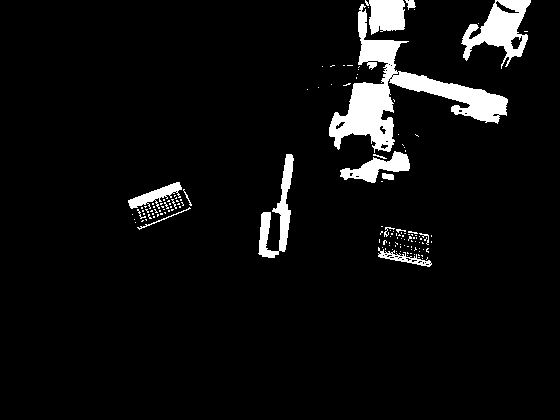

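```bash
python3 - <<'E'
from h import *
t=load("top","16"); s=load("scene","16"); c=lambda u,v:(325+u/6.5,130+v/6.5)
xd=np.array([np.cos(np.radians(30)),np.sin(np.radians(30))]); yd=np.array([-xd[1],xd[0]])
def loc(p,o=(.568,-.289)): d=(p[:2]-np.array(o))*1000; return (round(float(d@xd),1),round(float(d@yd),1))
pw=[(285,357),(498,183),(410,495),(625,317)]
w=[onz(t,c(*p),.1084) for p in pw]; print("wells",[loc(x) for x in w],loc(np.mean(w,0)))
print("stop outer tops z102",[loc(onz(t,c(*p),.102)) for p in ((505,105),(535,138),(672,283),(703,317))])
print("platform corner z84",[loc(onz(t,c(*p),.084)) for p in ((388,612),(215,412),(345,560))], "near-end rail outer z94/102",[loc(onz(t,c(*p),.102)) for p in ((178,378),(385,600))])
# triangulate well corners top vs scene11 crop
c7=lambda u,v:(110+u/7.2,160+v/7.2)
sc=load("scene","16")
P=[]
for a,b in zip(pw,((235,0),)*0 or [None]*4): pass
# matching by world position: scene wells order (-x,-y),(-x,+y),(+x,-y),(+x,+y); top order (+x,+y),(+x,-y),(-x,+y),(-x,-y)
S=[(530,326),(235,440),(467,188),(179,297)]
for a,b in zip(pw,S): p,e=tri(t,c(*a),sc,c7(*b)); P.append(p); print(p.round(4),round(e,4),loc(p))
P=np.array(P); print(P.mean(0),loc(P.mean(0)))
crop(sc,110,160,110,85,7.2,"w2",1.2)
E
```

```text
wells [(30.6, 52.1), (29.4, -47.9), (-32.4, 52.6), (-34.0, -47.6)] (-1.6, 2.3)
stop outer tops z102 [(49.4, -73.1), (33.6, -72.7), (-35.7, -72.0), (-51.4, -71.6)]
platform corner z84 [(-58.0, 77.9), (33.3, 75.5), (-35.0, 76.8)] near-end rail outer z94/102 [(49.3, 83.2), (-53.7, 81.9)]
[ 0.5698 -0.2284  0.1029] 0.0034 (31.8, 51.6)
[ 0.6188 -0.3157  0.1034] 0.0038 (30.6, -48.5)
[ 0.5143 -0.2591  0.1038] 0.0038 (-31.5, 52.7)
[ 0.5634 -0.3469  0.1034] 0.0046 (-32.9, -47.8)
[ 0.56656839 -0.28751583  0.10338112] (-0.5, 2.0)
```

View pics/w2.png

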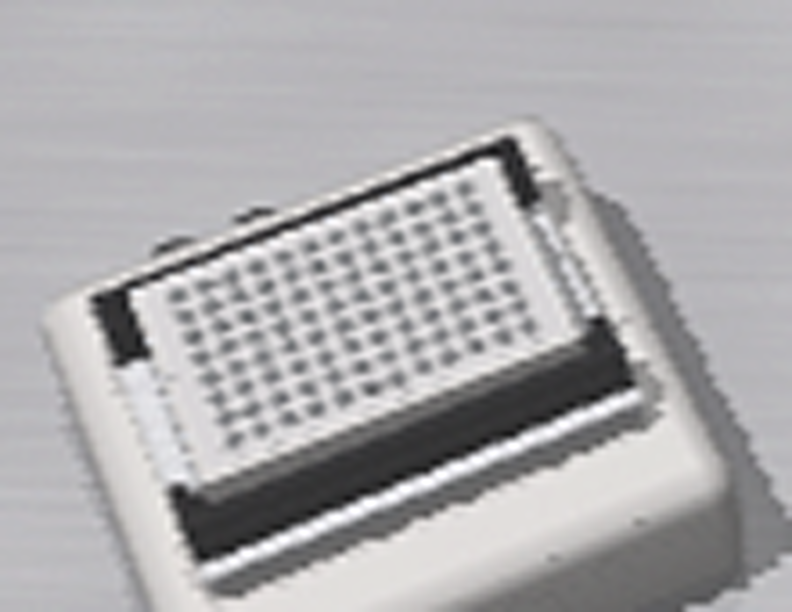

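```bash
python3 -c "
from rig import manip
print(manip.job_done(), manip.get_obs()['clock'])"
```

```text
the job is handed in; nothing more can be done
the job is handed in; nothing more can be done
```

The job is done and handed in at about 29.7 s of the 72 s allowed. I drew the lifter out by its neck and laid it on the open bench. I then took it again by its handle and slid the blade under the low microplate. I lifted the plate, carried it out level and lowered it onto the shaker's rails. I drew the lifter back out, laid it flat on the bench with its tip pointing towards the shelf but clear of it, let go and raised the arm.

**Plate in the nest:** In the last pictures the plate sits within about 1 mm of the nest's middle in both views. The slack is about 3 mm across the rails and 4.5 mm along them. It is turned about 0.5° from the rails, and its four corner heights agree within 1 mm.

**Other things:** Comparing the first and last scene pictures, only the plate, the lifter and the arm with its shadow had moved. The tube rack was partly hidden by the raised gripper in the last picture.

**Limits:** The wrist force stayed far under its limit, with about 6 N the largest reading. Joint 3 came close to its range, reaching 72.7° of 74.4°.

**What disagreed:** The two cameras did not agree on height. Triangulation put the nest, rack rail and seated plate 5 to 10 mm lower than the text. On the bench the top camera read about 5 mm off in x, while the scene camera matched the arm's own position within about 1 mm. I aimed by the scene camera with the text's heights and judged the seating by plate against nest within each picture.

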